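# Pack the spares case, shut it and pin its latches

### The arm

A 6-joint arm with a two-finger parallel gripper is mounted at the origin on a cart in front of the work surface, level with it; the furniture and walls round the work are solid. World frame = base frame: x ahead of the robot, y to its left, z up, the work surface at z = 0. Lengths are in m, angles in rad, forces in N, time in s.
With the tool pointing down it reaches from about 0.375 to 0.9 m from the base axis. Payload 3.1 kg.
Tool frame: the origin (TCP) lies at the very end of the fingers, on their centre line; the grasp point (between the pads) lies 19 mm behind it; z points along the fingers, x is the direction in which the jaws open and shut, and the axes are right-handed (so a half turn about z gives the same grasp; the last joint's range is limited). The gripper opens to 87 mm and grips with 3 to 60 N. Pads are 19 mm wide; open, the fingers measure 117 mm over their backs; the gripper's body (75 mm by 190 mm) begins 51 mm behind the grasp point.
Start: joints at [1.069, 0.527, 1.433, -0, 1.181, -0.178], TCP at [0.198, 0.593, 0.223] pointing down, gripper open.
Joint ranges: [-3.08, 3.08], [-0.75, 2.2], [0.22, 2.44], [-1.43, 4.57], [0, 2.65], [-2.85, 2.85]. Speed limits (rad/s): [2.79, 2.79, 3.14, 3.14, 3.14, 3.14].

### API

Orientations are given as a unit quaternion [x, y, z, w].
In Python, from rig import robot gives the robot as it stands. The module is installed in compiled form; this text tells all that it offers.
- The arm moves only by the shell command python3 -m creep 'ROWS' [OPENING] [FORCE]. ROWS is a JSON object of lists of equal length, an entry for each row: "dp": the shift along the tool's x, y, z in cm, a list of three; "turn": the turn, a rotation vector about the tool's x, y, z in degrees, a list of three. In form: {"dp": [[x, y, z], ...], "turn": [[wx, wy, wz], ...]}. A call has 1 to 20 rows; each row shifts and turns the commanded pose from where the row before left it, along the tool's axes as they then stand; what a row does not reach is not made up. A row lasts 1/10 s, in which the tool goes at most 50 mm and 8.59 degrees, less where a joint would pass 70% of its speed; a pose out of reach is approached as far as the arm can. A call is refused whole if a number of a shift passes 5 or a number of a turn 8.59, either way. A call with a gripper value outside its range is refused whole. OPENING is the gripper command: -1 is fully open, 1 is shut, values between are in proportion, set as the call begins (- or left out, the last holds). The fingers move at their own pace and stop on an object; FORCE is the grip in N (left out, the last holds). Time passes only in rows, so rows that do not move let the fingers close. It gives the time, the measured TCP pose, the force and the opening at its end, in the units of the state.
- robot.get_obs(): the state, without advancing time (a new reading comes with each control period).
- robot.camera(name): name is "scene" or "side" or "wrist"; returns the picture (420x560x3 uint8, red, green, blue); there is no depth.
- robot.calibration(name): a dict with "fx", "fy", "cx", "cy" (pixels), "rvec" (rotation vector, rad) and "tvec" (3), from world to camera coordinates, as OpenCV has them. Camera axes: x right, y down, z forward; pixel columns grow to the right and rows downward; lengths in m; the calibration is good to about 2 mm. A picture is of the moment at which its call begins: read the wrist's pose just before it. calibration takes no time and is no camera call; for the wrist camera it gives the pose at the moment of the call.
- robot.hand_in(): hands the job in, once; it reports no verdict.
Trained networks look in the newest picture that a camera, given by its name, has taken for a name from the list of things; names that differ only in an ending like _2 or _b are one class to them, and where a whole thing is asked for, a point or a joint stands for the part that bears it (a point fixed in the world has none). Each returns a list of dicts, best first, with "confidence" (0 to 1); they miss things now and then, are a little off and sometimes report something else, mostly with a low value. They report only what shows in the picture. A call takes as long as a camera call. They do not tell look-alikes from the thing itself.
- robot.masks_of(name, camera): "pixels" (420x560 bool, what is visible of it).
- robot.tip_of(name, camera): "point" ([x, y, z] in m, in the coordinates of the camera as it stood for that picture, good to about 4 mm: a listed point, or the origin of a listed thing).
The state is a dict: "time": time; "q": joint angles; "joint_velocities": joint speeds; "joint_torque": joint torques, N m; "position": TCP position; "tool_rot": TCP orientation; "ft_force": force on the tool from outside, world axes, zero at the start; "moment": the same for the moment, N m; "grip_width": finger opening in m.
Only numpy, scipy, OpenCV 4.12 (cv2) and the standard library are available. Lean on these libraries where they do the work, as an engineer would, in place of code of your own. Each camera call takes 0.05 s, during which the arm holds its last target.

### The job

Sort the small parts lying on the trolley into the open spares case: every ball bearing into the left bay, every white nylon block into the right bay. Then lower the lid all the way shut without slamming it, slide both latch bolts in until their holes line up with the holes in the lid tabs and lugs below, and drive a locking pin from the stand down through each latch until its collar sits on the bolt. Leave the other things on the trolley where they are.

Things in the scene. Friction and masses are not known exactly. Their poses are not given: they have to be found in the camera images.
- case: Grey open-topped case fixed to the trolley, 150 mm deep (x), 250 wide (y), 62 high; origin: centre of its underside, z up; its front (-x, with the latches) faces the robot. Outer walls 6 mm thick, floor 4 mm. A divider 6 mm thick, 56 mm high at y = 0 makes a left bay (y +3 to +119 mm) and a right bay (y -119 to -3), each 138 x 116 mm inside. Parts may lie on one another below the lid (62 mm).
- lid (a joint): Lid hinge, rad: 0 shut, 1.57 upright, at most 1.85; starts at 1.45 to 1.6. Stiff (friction 0.32 N m; lid 0.25 kg): the lid stays where it is left and must be brought down to its stop at 0. A plate 6 mm thick, 150 mm long, 250 wide, with two 42 mm long tabs on its free edge over the lugs (level 62.5 to 68.5 mm when shut, 13.5 mm holes) and a black bar handle on its outer face.
- lid_hinge (a point): Point on the hinge axis at the middle of the case's far top edge (75 mm behind the case centre, 62.5 mm up); the axis runs along the case's y. The lid's inner face passes through the axis; the outer face is 6 mm off it.
- lid_handle (a point): Middle of the lid's bar handle (90 mm long, along the case's y), 35 mm off the outer face, 115 mm from the hinge axis.
- lock_left (a point): Centre of the 13 mm vertical hole in the fixed left (+y) lug, at its top face: 101 mm in front of the case centre, 65 mm to its left, 61.5 mm above its underside. The shut lid's tab lies on it, then the slide bolt; the pin goes down through all three; open air below.
- lock_right (a point): Centre of the hole in the fixed right (-y) lug, at its top face.
- bolt_left (a joint): Slide bolt of the left latch, m: 0 when its hole is exactly over the lug's hole; grows as it is drawn outward, along the case's +y. Range -0.012 to 0.048 (it can be pushed too far); starts drawn 0.032 to 0.044; slides with about 2 N of friction and stays where it is left.
- bolt_left_hole (a point): Centre of the 12.5 mm hole in the left slide bolt (steel bar 24 x 77 x 6 mm), at its top face (75.5 mm above the case's underside).
- bolt_left_knob (a point): Centre of the left bolt's black grip block, 45 mm outward of the bolt's hole, 89.5 mm above the case's underside: 20 mm along the case's x, 14 mm along its y, its top 14 mm above this point; 11 mm below this point is the top of the guide's low cheeks.
- bolt_right (a joint): Slide bolt of the right latch, m: 0 when its hole is exactly over the lug's hole; grows as it is drawn outward, along the case's -y. Range -0.012 to 0.048 (it can be pushed too far); starts drawn 0.032 to 0.044; slides with about 2 N of friction and stays where it is left.
- bolt_right_hole (a point): Centre of the 12.5 mm hole in the right slide bolt (steel bar 24 x 77 x 6 mm), at its top face (75.5 mm above the case's underside).
- bolt_right_knob (a point): Centre of the right bolt's black grip block, 45 mm outward of the bolt's hole, 89.5 mm above the case's underside: 20 mm along the case's x, 14 mm along its y, its top 14 mm above this point; 11 mm below this point is the top of the guide's low cheeks.
- pin_1: Steel locking pin, upright in the stand; origin at its collar's underside, z up along it. Shank 10 mm thick, reaching 38 mm below the origin, the last 10 mm tapered to a 4 mm tip; collar 20 mm wide, 4 thick; grip 16 mm thick, from 4 to 30 mm above the origin. Home, the collar rests on the bolt: origin 75.5 mm above the case's underside. Both pins are alike; either fits either latch.
- pin_2: Steel locking pin, upright in the stand; origin at its collar's underside, z up along it. Shank 10 mm thick, reaching 38 mm below the origin, the last 10 mm tapered to a 4 mm tip; collar 20 mm wide, 4 thick; grip 16 mm thick, from 4 to 30 mm above the origin. Home, the collar rests on the bolt: origin 75.5 mm above the case's underside. Both pins are alike; either fits either latch.
- pin_stand: Aluminium block 110 x 46 x 45 mm, fixed; origin at the centre of its underside. It holds the two pins upright in 12.5 mm holes 28 mm to either side along its x, their collars on its top, 45 mm up.
- bearing_a: Ball bearing lying flat on the trolley, 47 mm across, 14 mm thick; origin at the centre of its underside. May be absent.
- bearing_b: Ball bearing lying flat on the trolley, 47 mm across, 14 mm thick; origin at the centre of its underside. May be absent.
- block_a: White nylon slide block, 24 mm along its x, 50 mm along its y, 20 mm high (24 mm with its bush); origin at the centre of its underside. May be absent.
- block_b: White nylon slide block, 24 mm along its x, 50 mm along its y, 20 mm high (24 mm with its bush); origin at the centre of its underside. May be absent.
- drilled_block: Bystander: grey drilled block with an upright stub, 34 x 82 x 57 mm, in front of the small parts; origin at the centre of its underside.
- angle_bracket: Bystander: slotted angle bracket, 90 x 55 x 82 mm, at the left end, beside the case; origin at the centre of its underside.
Things that resemble listed ones, but are neither listed nor needed, are in the scene too. What is shaped like the bearing_b but black or blue is not meant.

How it is judged:
On the way, in this order (a step that is already met when the one before it is completed fails the run):
1. every bearing is in the left bay and every nylon block in the right bay, with the lid still open (y of bearing_a in the frame of case between 0.004 and 0.12 m and x of bearing_a in the frame of case between -0.072 and 0.072 m and z of bearing_a in the frame of case between 0 and 0.05 m and y of bearing_b in the frame of case between 0.004 and 0.12 m and x of bearing_b in the frame of case between -0.072 and 0.072 m and z of bearing_b in the frame of case between 0 and 0.05 m and y of block_a in the frame of case between -0.12 and -0.004 m and x of block_a in the frame of case between -0.072 and 0.072 m and z of block_a in the frame of case between 0 and 0.05 m and y of block_b in the frame of case between -0.12 and -0.004 m and x of block_b in the frame of case between -0.072 and 0.072 m and z of block_b in the frame of case between 0 and 0.05 m and value of joint lid above 0.5 rad), for 0.2 s.
2. the lid is lowered shut (value of joint lid below 0.03 rad), for 0.2 s.
At the end, for the whole second after the job is handed in: All bearings present in the left bay and all blocks present in the right bay; lid shut within 0.03 rad; both bolts within 4 mm of lined up; one pin upright through each latch, within 4 mm of the hole axis, its collar within 3 mm of resting on the bolt; everything at rest (y of bearing_a in the frame of case between 0.004 and 0.12 m and x of bearing_a in the frame of case between -0.072 and 0.072 m and z of bearing_a in the frame of case between 0 and 0.05 m and y of bearing_b in the frame of case between 0.004 and 0.12 m and x of bearing_b in the frame of case between -0.072 and 0.072 m and z of bearing_b in the frame of case between 0 and 0.05 m and y of block_a in the frame of case between -0.12 and -0.004 m and x of block_a in the frame of case between -0.072 and 0.072 m and z of block_a in the frame of case between 0 and 0.05 m and y of block_b in the frame of case between -0.12 and -0.004 m and x of block_b in the frame of case between -0.072 and 0.072 m and z of block_b in the frame of case between 0 and 0.05 m and value of joint lid below 0.03 rad and (((horizontal distance between pin_1 and lock_left below 0.004 m and z of pin_1 in the frame of case between 0.07 and 0.0785 m and angle between pin_1's own z axis and vertical below 0.15 rad) and (horizontal distance between pin_2 and lock_right below 0.004 m and z of pin_2 in the frame of case between 0.07 and 0.0785 m and angle between pin_2's own z axis and vertical below 0.15 rad)) or ((horizontal distance between pin_2 and lock_left below 0.004 m and z of pin_2 in the frame of case between 0.07 and 0.0785 m and angle between pin_2's own z axis and vertical below 0.15 rad) and (horizontal distance between pin_1 and lock_right below 0.004 m and z of pin_1 in the frame of case between 0.07 and 0.0785 m and angle between pin_1's own z axis and vertical below 0.15 rad))) and value of joint bolt_left between -0.004 and 0.004 m and value of joint bolt_right between -0.004 and 0.004 m and linear speed of each of bearing_a, bearing_b, block_a, block_b, pin_1, pin_2 below 0.03 m/s); the robot touches nothing.
It fails at once if the lid is slammed (over 3.5 rad/s) (velocity of joint lid below -3.5 rad/s).
It fails at once if a bystander (drilled_block) is pushed more than 40 mm (distance of drilled_block from where it was at the start of the episode above 0.04 m).
It fails at once if a bystander (angle_bracket) is pushed more than 40 mm (distance of angle_bracket from where it was at the start of the episode above 0.04 m).
Of bearing_a, bearing_b, block_a, block_b only 2 to 4 are there at a start; the rules pass over those that are not, and their reading is None.
At some moment in a run one of bearing_a, bearing_b, block_a, block_b may be knocked a few centimetres aside while the robot is not near it.
It also fails if it takes over 210 s, if anything falls off the work surface, if the arm or the gripper's body presses on something with over 40 N, if the wrist force passes 120 N, or if a joint passes its speed limit or range.

## Working session

There is one attempt and no reset: what is moved stays moved. The work goes in short steps, Python scripts to look and compute and a shell command to move; the robot and the scene stay as the last step left them, time stands still between calls to the robot, and variables do not carry over. Pictures are saved under pics/ and viewed, and the job is handed in when it is done.

```bash
ls; mkdir -p pics
python3 - <<'E'
from rig import robot
import cv2,numpy as np
o=robot.get_obs()
for k,v in o.items(): print(k,np.round(v,3))
for c in ["scene","side","wrist"]:
    im=robot.camera(c); cv2.imwrite(f"pics/{c}0.png",im[:,:,::-1]); 
    k=robot.calibration(c); print(c,{a:np.round(b,3).tolist() for a,b in k.items()})
E
```

```text
pics
time 0.0
q [ 1.069  0.528  1.434 -0.     1.181 -0.179]
joint_velocities [ 0.     0.002  0.     0.001 -0.    -0.001]
joint_torque [-1.0000e-03 -4.4004e+01 -1.7659e+01  6.3000e-02  5.8000e-02 -0.0000e+00]
position [0.198 0.592 0.222]
tool_rot [ 0.812  0.584 -0.001  0.   ]
ft_force [ 0.198 -0.423 -0.975]
moment [-0.007  0.025 -0.002]
grip_width 0.087
scene {'fx': 529.88, 'fy': 529.88, 'cx': 272.848, 'cy': 209.531, 'rvec': [2.189, -0.684, 0.336], 'tvec': [-0.395, 0.22, 1.798]}
side {'fx': 458.13, 'fy': 458.13, 'cx': 274.118, 'cy': 208.024, 'rvec': [2.096, -0.678, 0.355], 'tvec': [-0.394, 0.229, 1.178]}
wrist {'fx': 374.299, 'fy': 374.299, 'cx': 273.8, 'cy': 211.076, 'rvec': [-2.335, -1.681, -0.261], 'tvec': [-0.624, -0.037, 0.392]}
```

View pics/scene0.png

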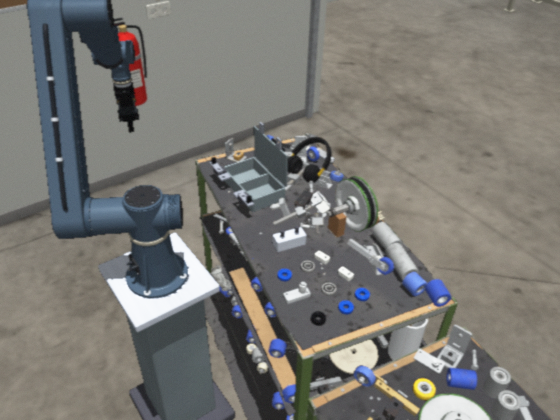

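View pics/side0.png

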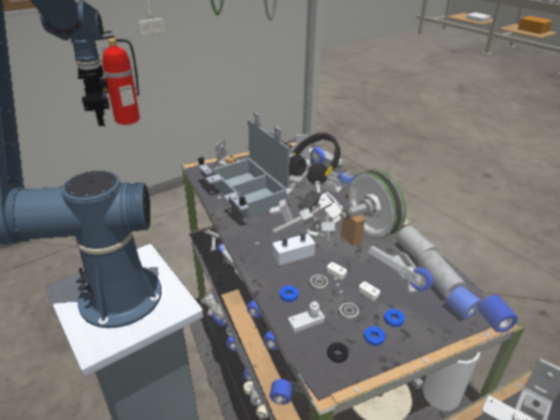

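View pics/wrist0.png

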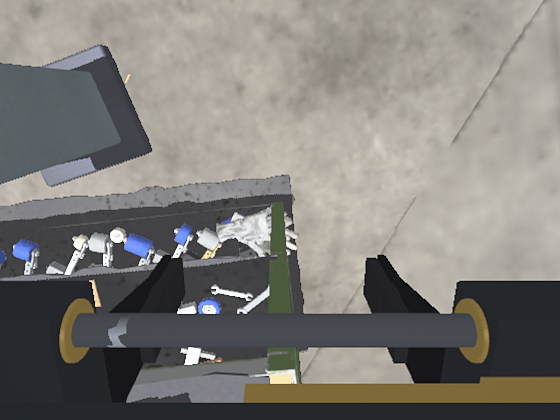

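The side view shows two steel bearings (319,281; 348,310), two white blocks (337,270; 369,290), three blue rings and one black ring (look-alikes), the pin stand (293,248), and the case with its lid up (250,180).

```bash
cat > h.py <<'E'
from rig import robot
import cv2,numpy as np
from scipy.spatial.transform import Rotation as R
def cal(c):
    k=robot.calibration(c); K=np.array([[k['fx'],0,k['cx']],[0,k['fy'],k['cy']],[0,0,1.]])
    return K,R.from_rotvec(np.array(k['rvec'])).as_matrix(),np.array(k['tvec'],float)
def w(c,p,C=None):
    K,Rm,t=C or cal(c); return Rm.T@(np.array(p)-t)
def proj(c,P,C=None):
    K,Rm,t=C or cal(c); q=K@(Rm@np.array(P,float)+t); return q[:2]/q[2]
def ray(c,uv,z,C=None):
    K,Rm,t=C or cal(c); d=Rm.T@np.linalg.solve(K,[uv[0],uv[1],1]); o=-Rm.T@t
    return o+d*(z-o[2])/d[2]
def save(im,n,box=None,s=1):
    if box: im=im[box[1]:box[3],box[0]:box[2]]
    im=cv2.resize(im,None,fx=s,fy=s,interpolation=cv2.INTER_CUBIC)
    cv2.imwrite(f"pics/{n}.png",im[:,:,::-1])
def tips(name,c,n=6,mc=.2):
    C=cal(c); out=[]
    for d in robot.tip_of(name,c)[:n]:
        if d['confidence']<mc: continue
        P=w(c,d['point'],C); out.append((P,d['confidence'])); print(c,name,np.round(P,4),'px',np.round(proj(c,P,C)),round(d['confidence'],2))
    return out
def st():
    o=robot.get_obs(); r=R.from_quat(o['tool_rot'])
    print('t',round(o['time'],2),'p',np.round(o['position'],4),'zax',np.round(r.as_matrix()[:,2],3),'xax',np.round(r.as_matrix()[:,0],3),'F',np.round(o['ft_force'],1),'w',round(o['grip_width'],4),'q',np.round(o['q'],2)); return o,r
def go(P,yawx=None):
    """rows' total in tool axes (cm) to reach world P; yaw in deg to bring tool x to angle yawx(deg) mod 180"""
    o,r=st(); d=r.inv().apply(np.array(P)-o['position'])*100; print('dp cm',np.round(d,2))
    if yawx is not None:
        x=r.as_matrix()[:,0]; a=np.degrees(np.arctan2(x[1],x[0])); e=(yawx-a+90)%180-90
        print('yaw now',round(a,1),'world turn',round(e,1),'-> tool wz',round(-e,1))
E
python3 - <<'E'
from h import *
for c in ["side","scene"]:
    im=robot.camera(c)
    for n in ["bearing_a","block_a","pin_1","pin_stand","case","lid_hinge","lid_handle","lock_left","lock_right","bolt_left_knob","bolt_right_knob","bolt_left_hole","bolt_right_hole","drilled_block","angle_bracket"]: tips(n,c)
    if c=="side": save(im,"sidecrop1",(180,90,440,370),2)
E
```

```text
side bearing_a [ 0.5099 -0.4619  0.0018] px [393. 319.] 0.71
side bearing_a [ 0.4314 -0.4683 -0.0055] px [372. 338.] 0.7
side bearing_a [ 0.4454 -0.2648 -0.0039] px [320. 285.] 0.68
side bearing_a [ 0.332  -0.4572  0.0012] px [338. 354.] 0.67
side bearing_a [ 0.434  -0.3816  0.0026] px [348. 313.] 0.63
side bearing_a [0.603  0.2126 0.063 ] px [266. 172.] 0.35
side block_a [ 0.5063 -0.2581  0.0031] px [336. 273.] 0.77
side block_a [ 0.5259 -0.3621  0.0009] px [368. 293.] 0.54
side pin_1 [ 0.4859 -0.1371  0.0484] px [303. 240.] 0.63
side pin_1 [ 0.4588 -0.1295  0.0045] px [293. 254.] 0.58
side pin_1 [ 0.4279 -0.1219  0.0438] px [283. 246.] 0.39
side pin_1 [0.5891 0.4476 0.0047] px [228. 161.] 0.28
side pin_stand [ 0.4602 -0.1301  0.005 ] px [294. 254.] 0.9
side case [0.5296 0.2149 0.0035] px [248. 193.] 0.85
side lid_hinge [0.6015 0.2112 0.062 ] px [265. 173.] 0.78
side lid_hinge [ 0.4351 -0.3819  0.0035] px [348. 312.] 0.51
side lid_handle [0.6468 0.2061 0.1794] px [277. 139.] 0.92
side lid_handle [ 0.331  -0.3415  0.0027] px [305. 321.] 0.2
side lock_left [0.4324 0.2832 0.0643] px [2
[... 1503 characters left out ...]
ne lock_right [0.4275 0.1542 0.058 ] px [238. 194.] 0.92
scene lock_right [0.6051 0.2095 0.0584] px [268. 172.] 0.74
scene bolt_left_knob [0.4374 0.3619 0.092 ] px [213. 160.] 0.5
scene bolt_left_knob [0.6081 0.2108 0.0605] px [269. 171.] 0.41
scene bolt_right_knob [0.6084 0.2101 0.0641] px [269. 170.] 0.46
scene bolt_right_knob [0.4205 0.0729 0.0876] px [248. 199.] 0.41
scene bolt_left_hole [0.4383 0.3221 0.0742] px [218. 168.] 0.66
scene bolt_left_hole [ 0.4856 -0.1421  0.0415] px [296. 234.] 0.59
scene bolt_right_hole [0.4234 0.1174 0.074 ] px [243. 196.] 0.62
scene drilled_block [ 0.3367 -0.346   0.0013] px [297. 296.] 0.6
scene angle_bracket [ 0.337  -0.3494  0.0014] px [298. 296.] 0.62
```

View pics/sidecrop1.png

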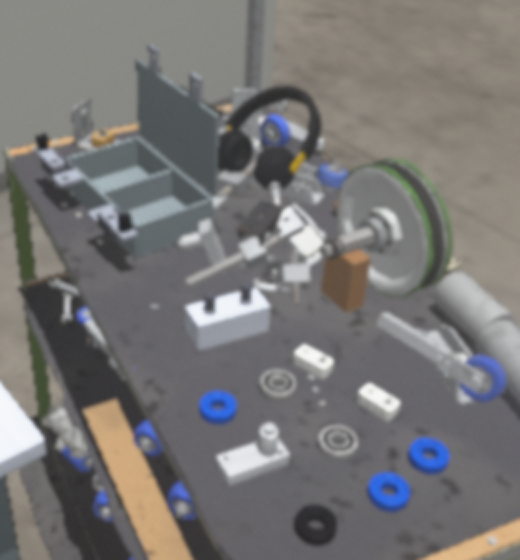

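The two steel bearings are at (0.444,-0.266) and (0.435,-0.382). The blocks are at (0.508,-0.257) and (0.528,-0.362). The blue and black rings are look-alikes, so I'm leaving them. The case yaw is about -3.5°. I'll align the tool first, then hover over the parts.

```bash
python3 -m creep '{"dp":[[0,0,0],[0,0,0],[0,0,0],[-5,2.5,-0.5],[-5,2.5,-0.5],[-5,2.5,-0.5],[-5,2.5,-0.5],[-5,2.5,-0.5],[-5,2.5,-0.5],[-5,2.5,0],[-5,2.5,0],[-5,2.5,0],[-5,0,0],[-5,0,0],[-5,0,0],[-5,0,0],[-5,0,0],[-5,0,0],[0,0,0]],"turn":[[0,0,-6.2],[0,0,-6.2],[0,0,-6.2],[0,0,0],[0,0,0],[0,0,0],[0,0,0],[0,0,0],[0,0,0],[0,0,0],[0,0,0],[0,0,0],[0,0,0],[0,0,0],[0,0,0],[0,0,0],[0,0,0],[0,0,0],[0,0,0]]}'
python3 - <<'E'
from h import *
st(); im=robot.camera("wrist"); save(im,"w1")
tips("bearing_a","wrist");tips("block_a","wrist")
E
```

```text
time: 3.65
position: [0.4018, -0.1151, 0.25]
tool_rot: [0.709, 0.705, -0.0, 0.003]
ft_force: [0.9, 0.7, -0.1]
grip_width: 0.0871
t 3.65 p [ 0.4018 -0.1151  0.25  ] zax [ 0.004 -0.004 -1.   ] xax [ 0.007  1.    -0.004] F [ 0.9  0.7 -0.1] w 0.0871 q [-0.55  0.2   1.89 -0.    1.04 -2.11]
wrist bearing_a [ 0.435  -0.38   -0.0036] px [ 41. 199.] 0.91
wrist bearing_a [ 0.3529 -0.2447 -0.0008] px [150. 126.] 0.82
wrist bearing_a [ 0.4398 -0.2568 -0.0032] px [149. 203.] 0.71
wrist block_a [ 0.5296 -0.3564 -0.0043] px [ 73. 273.] 0.73
wrist block_a [ 0.5074 -0.2487  0.002 ] px [158. 259.] 0.61
```

View pics/w1.png

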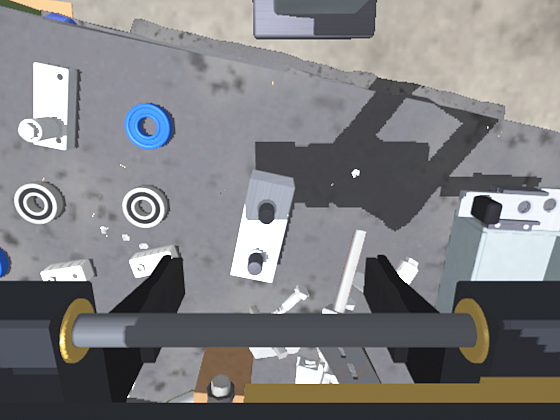

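The wrist view shows steel bearings at (145,207) and (39,203), a blue ring at (149,126), the blocks at (152,262) and (68,273), and the pins at (266,212) and (254,262). I'll get precise bearing centres from the masks.

```bash
cat >> h.py <<'E'
def loc(name,c,z,mc=.3):
    C=cal(c); out=[]
    for d in robot.masks_of(name,c):
        if d['confidence']<mc: continue
        m=d['pixels'].astype(np.uint8); ct=max(cv2.findContours(m,0,2)[0],key=cv2.contourArea)[:,0,:]
        pts=np.array([ray(c,p,z,C)[:2] for p in ct])
        (cx,cy),(a,b),ang=cv2.minAreaRect((pts*1000).astype(np.float32))
        if a<b: ang+=90
        a,b=max(a,b),min(a,b)
        print(c,name,'px',ct.mean(0).round(),'xy',round(cx/1000,4),round(cy/1000,4),'size mm',round(a),round(b),'long axis deg',round(ang,1),round(d['confidence'],2))
E
python3 - <<'E'
from h import *
im=robot.camera("wrist"); save(im,"w2",(0,90,250,290),3)
loc("bearing_a","wrist",.014);loc("block_a","wrist",.02)
robot.camera("side"); loc("bearing_a","side",.010);loc("block_a","side",.012)
E
```

```text
wrist bearing_a px [141. 127.] xy 0.3531 -0.2467 size mm 49 45 long axis deg 90.1 0.73
wrist bearing_a px [135. 209.] xy 0.4403 -0.2599 size mm 51 47 long axis deg 142.3 0.72
wrist bearing_a px [ 29. 205.] xy 0.4362 -0.3775 size mm 55 46 long axis deg 115.0 0.58
wrist block_a px [144. 264.] xy 0.5052 -0.2535 size mm 57 30 long axis deg 103.6 0.84
wrist block_a px [ 60. 270.] xy 0.5149 -0.3574 size mm 60 22 long axis deg 91.9 0.77
wrist block_a px [485. 213.] xy 0.4431 0.1299 size mm 92 37 long axis deg 84.7 0.66
side bearing_a px [350. 311.] xy 0.4346 -0.3849 size mm 57 44 long axis deg 47.4 0.71
side bearing_a px [339. 354.] xy 0.3298 -0.4599 size mm 55 45 long axis deg 48.6 0.71
side bearing_a px [372. 333.] xy 0.4303 -0.4732 size mm 52 42 long axis deg 44.9 0.7
side bearing_a px [289. 294.] xy 0.3509 -0.2515 size mm 57 46 long axis deg 53.5 0.53
side bearing_a px [338. 271.] xy 0.5077 -0.2586 size mm 57 43 long axis deg 106.2 0.52
side bearing_a px [395. 319.] xy 0.5085 -0.4652 size mm 57 45 long axis deg 41.0 0.51
side bearing_a px [318. 283.] xy 0.4382 -0.2653 size mm 54 45 long axis deg 48.7 0.46
side block_a px [336. 271.] xy 0.5069 -0.2598 size mm 58 40 long axis deg 102.0 0.68
side block_a px [369. 291.] xy 0.5224 -0.3663 size mm 56 41 long axis deg 101.6 0.55
```

View pics/w2.png

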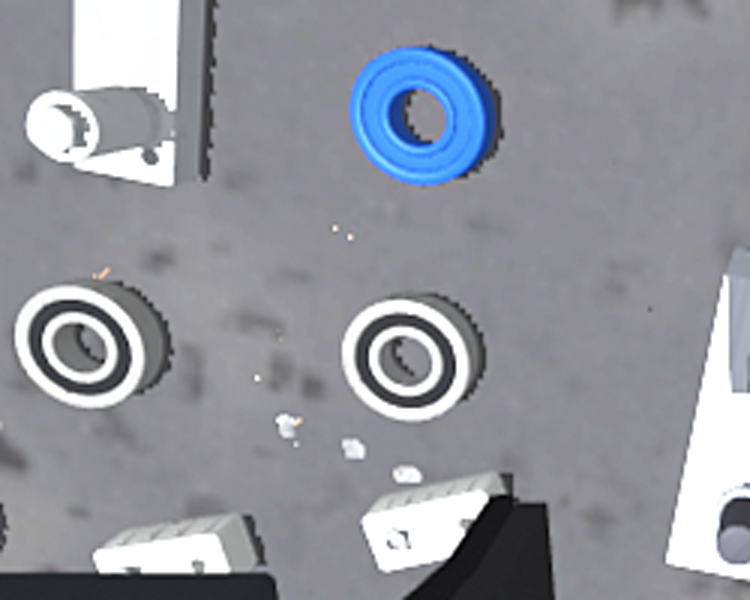

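```bash
python3 -m creep '{"dp":[[-4.9,1.3,0],[-4.9,1.3,0],[-4.8,1.2,0],[0,0,5],[0,0,5],[0,0,5],[0,0,4],[0,0,0],[0,0,0]],"turn":[[0,0,0],[0,0,0],[0,0,0],[0,0,0],[0,0,0],[0,0,0],[0,0,0],[0,0,0],[0,0,0]]}'
python3 - <<'E'
from h import *
go([0.4395,-0.261,0.005],90); im=robot.camera("wrist"); save(im,"w3")
im=robot.camera("side"); save(im,"s3",(230,200,400,340),4)
E
```

```text
time: 5.0
position: [0.4384, -0.2523, 0.0592]
tool_rot: [0.706, 0.708, -0.0, -0.001]
ft_force: [0.4, -0.1, 0.4]
grip_width: 0.0871
t 5.0 p [ 0.4384 -0.2523  0.0592] zax [-0.001  0.001 -1.   ] xax [-0.003  1.     0.001] F [ 0.4 -0.1  0.4] w 0.0871 q [-0.74  0.64  1.86 -0.    0.64 -2.32]
dp cm [-0.87  0.11  5.42]
yaw now 90.2 world turn -0.2 -> tool wz 0.2
```

View pics/s3.png

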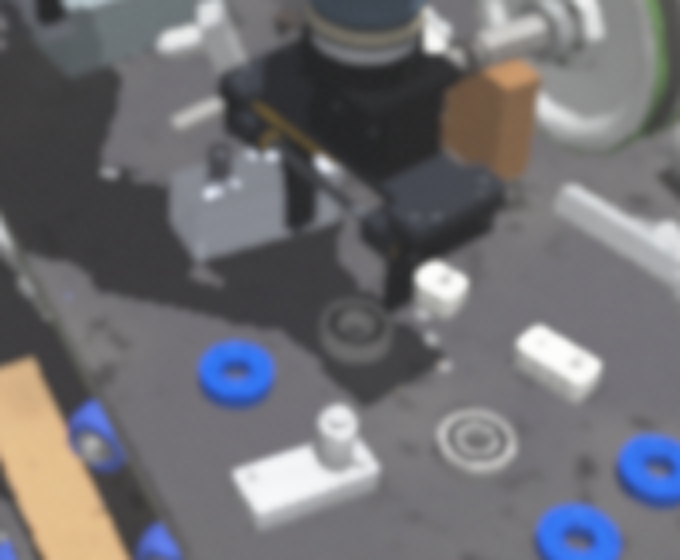

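View pics/w3.png

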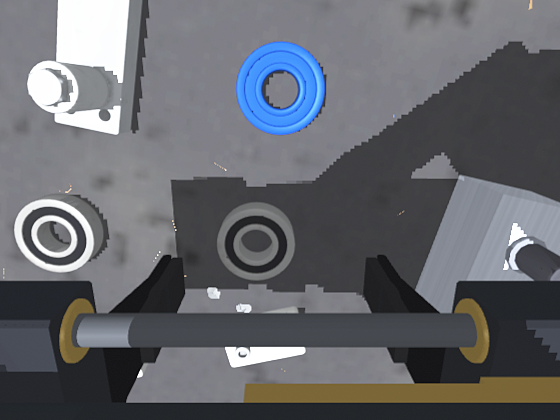

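The wrist view shows the bearing at (256,240) between the jaws, slightly left of their midline at 274.

```bash
python3 - <<'E'
from h import *
print(ray("wrist",(256,240),.014), ray("wrist",(50,235),.014),ray("wrist",(281,90),.014))
E
python3 -m creep '{"dp":[[-0.9,0,0],[0,0.1,2.2],[0,0,2],[0,0,1.2],[0,0,0]],"turn":[[0,0,0],[0,0,0],[0,0,0],[0,0,0],[0,0,0]]}'; python3 -c "
from h import *
go([0.4395,-0.261,0.005],90)
print(ray('wrist',(255,240),.014))"
```

```text
[ 0.44133562 -0.26447437  0.014     ] [ 0.43856304 -0.38797848  0.014     ] [ 0.35549567 -0.25016693  0.014     ]
time: 5.6
position: [0.4392, -0.2624, 0.0053]
tool_rot: [0.707, 0.708, -0.0, 0.0]
ft_force: [-0.9, -0.1, 0.1]
grip_width: 0.0871
t 5.6 p [ 0.4392 -0.2624  0.0053] zax [ 0. -0. -1.] xax [-0.002  1.    -0.   ] F [-0.9 -0.1  0.1] w 0.0871 q [-0.76  0.75  1.86 -0.    0.53 -2.33]
dp cm [0.14 0.03 0.03]
yaw now 90.1 world turn -0.1 -> tool wz 0.1
[ 0.41766136 -0.27051889  0.014     ]
```

Good. Closing on the bearing.

```bash
python3 -m creep '{"dp":[[0,0,0],[0,0,0],[0,0,0],[0,0,0],[0,0,0],[0,0,0],[0,0,0],[0,0,0],[0,0,-2],[0,0,-4],[0,0,-5],[0,0,-5],[0,0,-4],[0,0,0]],"turn":[[0,0,0],[0,0,0],[0,0,0],[0,0,0],[0,0,0],[0,0,0],[0,0,0],[0,0,0],[0,0,0],[0,0,0],[0,0,0],[0,0,0],[0,0,0],[0,0,0]]}' 1 25
python3 - <<'E'
from h import *
st(); im=robot.camera("side"); save(im,"s4",(180,90,440,370),2)
E
```

```text
time: 7.0
position: [0.4419, -0.2644, 0.2107]
tool_rot: [0.706, 0.708, 0.0, 0.006]
ft_force: [1.1, -0.1, -0.9]
grip_width: 0.0449
t 7.0 p [ 0.4419 -0.2644  0.2107] zax [ 0.009 -0.009 -1.   ] xax [-0.002  1.    -0.009] F [ 1.1 -0.1 -0.9] w 0.0449 q [-0.76  0.39  1.73 -0.    1.01 -2.33]
```

View pics/s4.png

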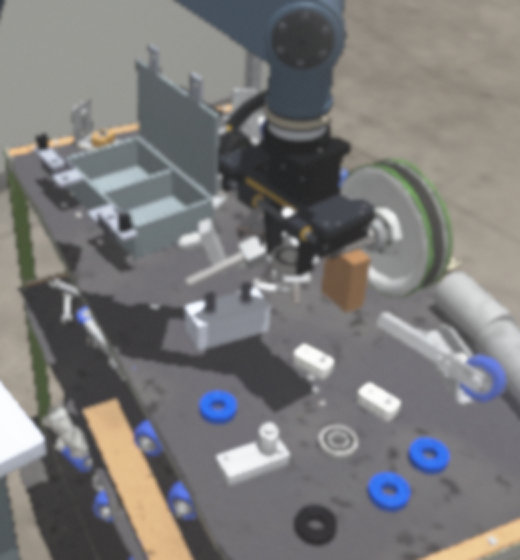

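Bearing 1 is held (width 45 mm). Carrying it to the left bay, case frame (0.02, 0.06).

```bash
python3 -m creep '{"dp":[[4.9,0,0],[4.9,0,0],[4.9,0,0],[4.9,0,0],[4.9,0,0],[4.9,0,0],[4.9,0.5,0],[4.9,1.5,0],[4.9,2.5,0],[4.8,3,0],[4.8,3.7,0],[0,0,0],[0,0,0],[0,0,0]],"turn":[[0,0,0],[0,0,0],[0,0,0],[0,0,0],[0,0,0],[0,0,0],[0,0,0],[0,0,0],[0,0,0],[0,0,0],[0,0,0],[0,0,3.6],[0,0,0],[0,0,0]]}'
python3 - <<'E'
from h import *
go([0.5537,0.2728,0.03],86.5); im=robot.camera("side"); save(im,"s5",(180,60,380,260),3)
im=robot.camera("wrist"); save(im,"w5")
for n in ["case","lid_hinge","lock_left","lock_right","bolt_left_knob","bolt_right_knob","bolt_left_hole","bolt_right_hole"]: tips(n,"wrist")
E
```

```text
time: 8.45
position: [0.5356, 0.2549, 0.203]
tool_rot: [0.728, 0.686, -0.002, -0.001]
ft_force: [-0.1, -0.2, -1.2]
grip_width: 0.0452
t 8.45 p [0.5356 0.2549 0.203 ] zax [-0.005 -0.002 -1.   ] xax [ 0.06   0.998 -0.002] F [-0.1 -0.2 -1.2] w 0.0452 q [ 0.26  0.51  1.53 -0.    1.11 -1.25]
dp cm [ 1.93  1.79 17.28]
yaw now 86.6 world turn -0.1 -> tool wz 0.1
wrist case [ 0.5312  0.214  -0.0044] px [233. 176.] 0.61
wrist lock_left [0.4362 0.2843 0.0635] px [305.  65.] 0.67
wrist lock_right [0.4283 0.1578 0.0606] px [138.  65.] 0.75
wrist bolt_left_knob [0.4436 0.3685 0.0878] px [428.  66.] 0.57
wrist bolt_right_knob [0.4228 0.0704 0.0915] px [-6. 62.] 0.81
wrist bolt_left_hole [0.439  0.3246 0.0715] px [359.  64.] 0.61
wrist bolt_left_hole [0.5412 0.2574 0.1949] px [278. 271.] 0.54
wrist bolt_right_hole [0.4222 0.121  0.075 ] px [79. 57.] 0.76
```

View pics/s5.png

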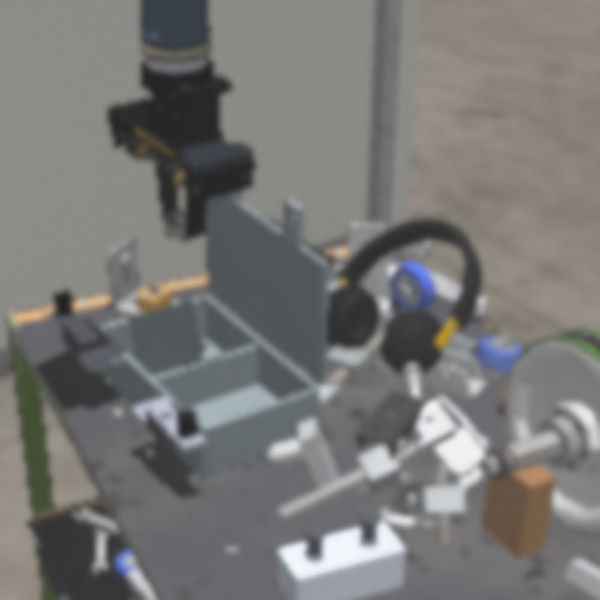

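View pics/w5.png

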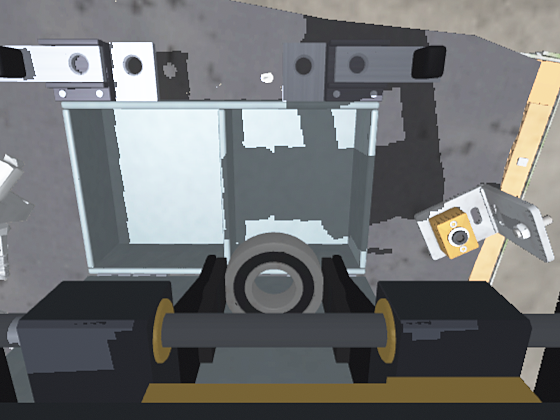

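Case view: bearing held at (275,285), left lug hole (303,65), right lug hole (132,64). Lowering into the left bay.

```bash
python3 - <<'E'
from h import *
L=ray("wrist",(303,65),.0615);Rr=ray("wrist",(132,64),.0615);print(L,Rr,np.linalg.norm(L-Rr))
E
python3 -m creep '{"dp":[[1.8,1.4,0],[0,0,5],[0,0,5],[0,0,4],[0,0,3],[0,0,0],[0,0,0]],"turn":[[0,0,0],[0,0,0],[0,0,0],[0,0,0],[0,0,0],[0,0,0],[0,0,0]]}'
python3 - <<'E'
from h import *
go([0.5537,0.2728,0.03],86.5); im=robot.camera("wrist"); save(im,"w6")
E
```

```text
[0.43658063 0.28408025 0.0615    ] [0.42785776 0.15421516 0.0615    ] 0.13015771155913272
time: 9.65
position: [0.5529, 0.2728, 0.0354]
tool_rot: [0.728, 0.685, -0.0, -0.0]
ft_force: [0.3, 0.3, -0.9]
grip_width: 0.0449
t 9.65 p [0.5529 0.2728 0.0354] zax [-0. -0. -1.] xax [ 0.061  0.998 -0.   ] F [ 0.3  0.3 -0.9] w 0.0449 q [ 0.28  0.77  1.58  0.    0.79 -1.23]
dp cm [0.01 0.08 0.54]
yaw now 86.5 world turn -0.0 -> tool wz 0.0
```

View pics/w6.png

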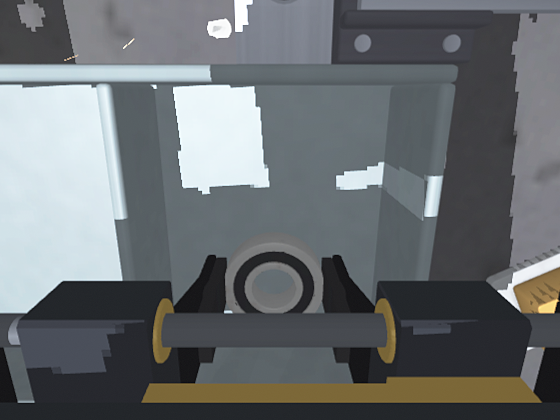

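Inside the left bay, clear of the walls. Releasing, part-open.

```bash
python3 -m creep '{"dp":[[0,0,0.5],[0,0,0],[0,0,0],[0,0,0],[0,0,0],[0,0,-3],[0,0,-5],[0,0,-5],[0,0,-5],[0,0,0],[0,0,0]],"turn":[[0,0,0],[0,0,0],[0,0,0],[0,0,0],[0,0,0],[0,0,0],[0,0,0],[0,0,0],[0,0,0],[0,0,0],[0,0,0]]}' -0.4
python3 - <<'E'
from h import *
st(); im=robot.camera("wrist"); save(im,"w7")
tips("bearing_a","wrist")
robot.camera("side");tips("bearing_a","side");tips("block_a","side")
L=ray("wrist",(303,65),.0615)
go([0.44,-0.385,0.2],90)
E
```

```text
time: 10.8
position: [0.5533, 0.2729, 0.2121]
tool_rot: [0.728, 0.685, 0.002, 0.001]
ft_force: [0.0, 0.3, -0.3]
grip_width: 0.0607
t 10.8 p [0.5533 0.2729 0.2121] zax [ 0.004  0.001 -1.   ] xax [0.061 0.998 0.001] F [ 0.   0.3 -0.3] w 0.0607 q [ 0.28  0.53  1.47  0.    1.14 -1.23]
wrist bearing_a [ 0.5557  0.2719 -0.0015] px [273. 181.] 0.81
side bearing_a [ 0.4584 -0.1273  0.0012] px [292. 255.] 0.72
side bearing_a [ 0.4319 -0.3849  0.0036] px [348. 314.] 0.67
side bearing_a [ 0.3319 -0.4545  0.003 ] px [337. 353.] 0.64
side bearing_a [ 0.3534 -0.2518 -0.0028] px [290. 297.] 0.6
side bearing_a [ 0.5119 -0.4626 -0.0013] px [394. 320.] 0.57
side bearing_a [ 0.4344 -0.4686 -0.0021] px [373. 337.] 0.56
side block_a [ 0.5057 -0.2584 -0.    ] px [336. 274.] 0.8
side block_a [ 0.5228 -0.3625  0.002 ] px [368. 293.] 0.69
side block_a [ 0.4306 -0.1191  0.0432] px [283. 245.] 0.25
t 11.05 p [0.5514 0.2723 0.2081] zax [-0.004 -0.001 -1.   ] xax [ 0.061  0.998 -0.001] F [0.6 0.1 0.6] w 0.0611 q [ 0.28  0.53  1.47 -0.    1.14 -1.23]
dp cm [-66.29  -7.11   0.94]
yaw now 86.5 world turn 3.5 -> tool wz -3.5
```

View pics/w7.png

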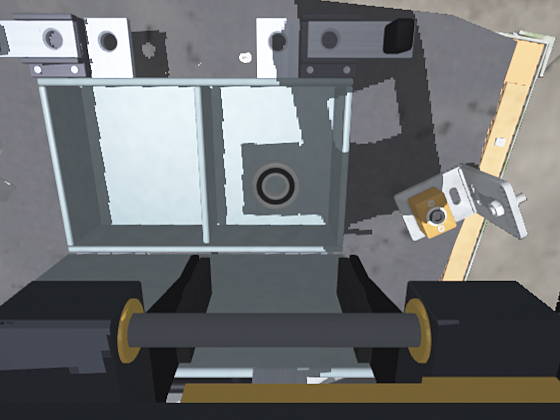

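Bearing 1 is flat in the left bay at (275,185). Now bearing 2, the steel one near the drilled block.

```bash
python3 -m creep '{"dp":[[0,0,0],[-3,-4,0],[-5,-4.5,0],[-5,-2.5,0],[-5,0,0],[-5,0,0],[-5,0,0],[-5,0,0],[-5,0,0],[-5,0,0],[-5,0,0],[-5,0,0],[-5,0,0],[-5,0,0],[-5,0,0],[-2,0,0],[0,0,5],[0,0,5],[0,0,0]],"turn":[[0,0,-3.5],[0,0,0],[0,0,0],[0,0,0],[0,0,0],[0,0,0],[0,0,0],[0,0,0],[0,0,0],[0,0,0],[0,0,0],[0,0,0],[0,0,0],[0,0,0],[0,0,0],[0,0,0],[0,0,0],[0,0,0],[0,0,0]]}' -1
python3 - <<'E'
from h import *
im=robot.camera("wrist"); save(im,"w8"); loc("bearing_a","wrist",.014)
go([0.438,-0.386,0.005],90)
E
```

```text
time: 12.95
position: [0.4522, -0.404, 0.1013]
tool_rot: [0.707, 0.707, 0.001, -0.01]
ft_force: [-0.7, 0.7, -0.5]
grip_width: 0.0871
wrist bearing_a px [170. 191.] xy 0.4358 -0.4753 size mm 50 48 long axis deg 110.4 0.91
wrist bearing_a px [184.  41.] xy 0.3382 -0.4605 size mm 49 41 long axis deg 90.1 0.91
wrist bearing_a px [302. 192.] xy 0.4392 -0.3856 size mm 49 47 long axis deg 179.8 0.87
wrist bearing_a px [202. 286.] xy 0.5127 -0.4587 size mm 47 34 long axis deg 170.1 0.75
t 13.05 p [ 0.4563 -0.4084  0.1088] zax [-0.003  0.003 -1.   ] xax [-0.     1.     0.003] F [ 0.6 -0.5  1.7] w 0.0873 q [-0.91  0.66  1.56 -0.    0.93 -2.48]
dp cm [ 2.2 -1.8 10.4]
yaw now 90.0 world turn -0.0 -> tool wz 0.0
```

View pics/w8.png

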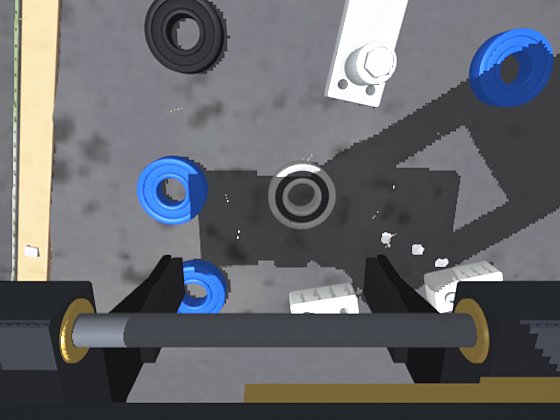

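The steel bearing is at (302,194), between the jaws, with a blue ring to its left at (170,190) that I'll keep clear of. I'm narrowing the opening for clearance.

```bash
python3 -m creep '{"dp":[[2.2,-1.7,0],[0,0,0],[0,0,0],[0,0,3],[0,0,3],[0,0,2.5],[0,0,1.3],[0,0,0.5],[0,0,0],[0,0,0]],"turn":[[0,0,0],[0,0,0],[0,0,0],[0,0,0],[0,0,0],[0,0,0],[0,0,0],[0,0,0],[0,0,0],[0,0,0]]}' -0.6
python3 - <<'E'
from h import *
go([0.4385,-0.3855,0.005],90)
im=robot.camera("wrist"); save(im,"w9")
E
```

```text
time: 14.05
position: [0.4408, -0.3882, 0.0085]
tool_rot: [0.707, 0.707, -0.0, 0.001]
ft_force: [0.5, -0.3, -0.4]
grip_width: 0.0694
t 14.05 p [ 0.4408 -0.3882  0.0085] zax [ 0.002 -0.002 -1.   ] xax [-0.     1.    -0.002] F [ 0.5 -0.3 -0.4] w 0.0694 q [-0.91  0.79  1.67 -0.    0.68 -2.48]
dp cm [ 0.28 -0.23  0.35]
yaw now 90.0 world turn -0.0 -> tool wz 0.0
```

View pics/w9.png

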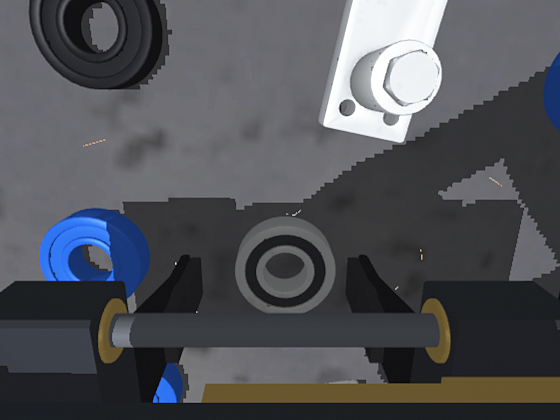

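```bash
python3 -m creep '{"dp":[[0.3,-0.3,0.3],[0,0,0]],"turn":[[0,0,0],[0,0,0]]}'; python3 -m creep '{"dp":[[0,0,0],[0,0,0],[0,0,0],[0,0,0],[0,0,0],[0,0,0],[0,0,0],[0,0,-2],[0,0,-4],[0,0,-5],[0,0,-5],[0,0,-4],[0,0,0]],"turn":[[0,0,0],[0,0,0],[0,0,0],[0,0,0],[0,0,0],[0,0,0],[0,0,0],[0,0,0],[0,0,0],[0,0,0],[0,0,0],[0,0,0],[0,0,0]]}' 1 25
python3 - <<'E'
from h import *
go([0.55,0.27,0.2],86.2)
# place at case (-.03,.06), case origin .533,.2124
ex=np.array([.998,-.067]);ey=np.array([.067,.998]);print(np.array([.533,.2124])-.03*ex+.06*ey)
E
```

```text
time: 14.3
position: [0.4364, -0.3835, 0.0046]
tool_rot: [0.707, 0.707, 0.0, -0.0]
ft_force: [-0.4, 0.6, -0.7]
grip_width: 0.0695
time: 15.6
position: [0.4395, -0.3874, 0.2106]
tool_rot: [0.707, 0.707, -0.001, 0.007]
ft_force: [-0.2, -0.4, -0.7]
grip_width: 0.0456
t 15.6 p [ 0.4395 -0.3874  0.2106] zax [ 0.008 -0.011 -1.   ] xax [-0.     1.    -0.011] F [-0.2 -0.4 -0.7] w 0.0456 q [-0.91  0.48  1.56 -0.    1.09 -2.48]
dp cm [65.75 11.06  0.44]
yaw now 90.0 world turn -3.8 -> tool wz 3.8
[0.50708 0.27429]
```

```bash
python3 -m creep '{"dp":[[5,0,0],[5,0,0],[5,0,0],[5,0,0],[5,0,0],[5,0,0],[5,0,0],[5,0,0],[5,0,0],[5,1,0],[5,2,0],[5,2,0],[5,2,0],[1,0,0],[0,0,0],[0,0,0]],"turn":[[0,0,0],[0,0,0],[0,0,0],[0,0,0],[0,0,0],[0,0,0],[0,0,0],[0,0,0],[0,0,0],[0,0,0],[0,0,0],[0,0,0],[0,0,0],[0,0,3.8],[0,0,0],[0,0,0]]}'
python3 - <<'E'
from h import *
im=robot.camera("wrist"); save(im,"w10");go([0.507,0.274,0.035],86.2)
E
```

```text
time: 17.2
position: [0.501, 0.2634, 0.2029]
tool_rot: [0.729, 0.684, -0.002, -0.001]
ft_force: [-0.8, -0.6, -0.8]
grip_width: 0.0454
t 17.25 p [0.5012 0.2629 0.2032] zax [-0.003 -0.001 -1.   ] xax [ 0.066  0.998 -0.002] F [ 0.6  0.2 -1. ] w 0.0451 q [ 0.29  0.47  1.6  -0.    1.07 -1.22]
dp cm [ 1.17  0.55 16.82]
yaw now 86.2 world turn -0.0 -> tool wz 0.0
```

View pics/w10.png

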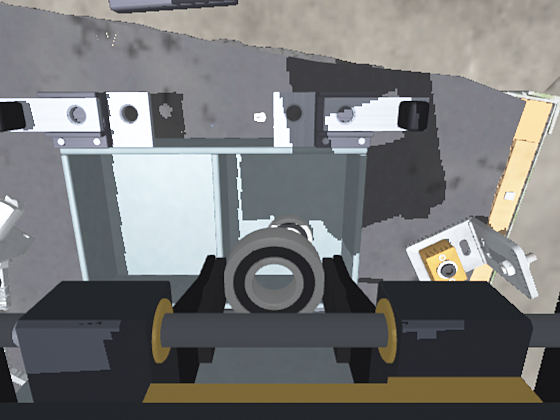

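```bash
python3 -m creep '{"dp":[[1.2,1.0,0],[0,0,5],[0,0,5],[0,0,4],[0,0,2],[0,0,0],[0,0,0]],"turn":[[0,0,0],[0,0,0],[0,0,0],[0,0,0],[0,0,0],[0,0,0],[0,0,0]]}'; python3 -m creep '{"dp":[[0,0,0],[0,0,0],[0,0,0],[0,0,0],[0,0,-3],[0,0,-5],[0,0,-5],[0,0,-5],[0,0,0],[0,0,0]],"turn":[[0,0,0],[0,0,0],[0,0,0],[0,0,0],[0,0,0],[0,0,0],[0,0,0],[0,0,0],[0,0,0],[0,0,0]]}' -0.4;python3 - <<'E'
from h import *
st(); im=robot.camera("wrist"); save(im,"w11")
tips("bearing_a","wrist")
im=robot.camera("side");save(im,"s11",(180,90,440,370),2);tips("bearing_a","side",9);tips("block_a","side");loc("block_a","side",.012)
go([.52,-.32,.22],90)
E
```

```text
time: 17.95
position: [0.5134, 0.2743, 0.0446]
tool_rot: [0.731, 0.683, -0.0, -0.0]
ft_force: [-0.2, 0.2, 0.2]
grip_width: 0.0452
time: 18.95
position: [0.5137, 0.2758, 0.2262]
tool_rot: [0.73, 0.683, 0.002, 0.001]
ft_force: [-1.3, -0.0, -0.7]
grip_width: 0.0608
t 18.95 p [0.5137 0.2758 0.2262] zax [ 0.004  0.001 -1.   ] xax [0.066 0.998 0.001] F [-1.3 -0.  -0.7] w 0.0608 q [ 0.3   0.46  1.54 -0.    1.13 -1.2 ]
wrist bearing_a [0.5126 0.2734 0.0044] px [272. 176.] 0.69
wrist bearing_a [0.5543 0.2742 0.0006] px [275. 213.] 0.58
wrist bearing_a [ 0.5272  0.2141 -0.0021] px [217. 192.] 0.38
side bearing_a [ 0.4325 -0.469  -0.0059] px [373. 338.] 0.88
side bearing_a [ 0.5125 -0.4629 -0.    ] px [394. 320.] 0.7
side bearing_a [ 0.3329 -0.4572  0.0009] px [338. 354.] 0.61
side bearing_a [ 0.3521 -0.2528 -0.0032] px [290. 298.] 0.6
side bearing_a [0.56   0.2724 0.    ] px [246. 184.] 0.48
side bearing_a [0.5123 0.2755 0.0159] px [234. 184.] 0.44
side block_a [ 0.5212 -0.363   0.0019] px [367. 293.] 0.66
side block_a [ 5.065e-01 -2.603e-01  4.000e-04] px [336. 274.] 0.65
side block_a px [336. 271.] xy 0.5059 -0.2601 size mm 58 42 long axis deg 105.2 0.55
side block_a px [370. 291.] xy 0.5215 -0.3664 size mm 56 42 long axis deg 102.1 0.48
t 19.25 p [0.5122 0.2751 0.2225] zax [-0.003 -0.001 -1.   ] xax [ 0.066  0.998 -0.001] F [-0.   0.2 -0.3] w 0.0609 q [ 0.3   0.47  1.54 -0.    1.13 -1.2 ]
dp cm [-59.33   4.72   0.31]
yaw now 86.2 world turn 3.8 -> tool wz -3.8
```

View pics/w11.png

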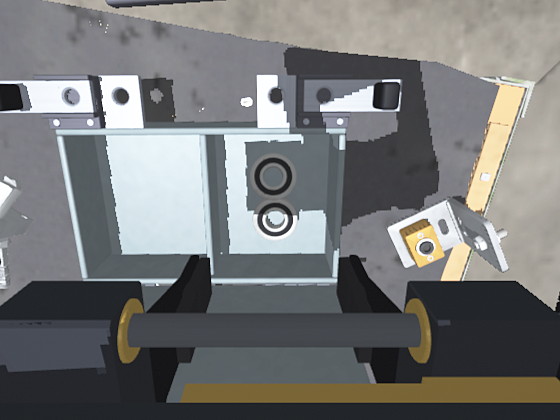

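View pics/s11.png

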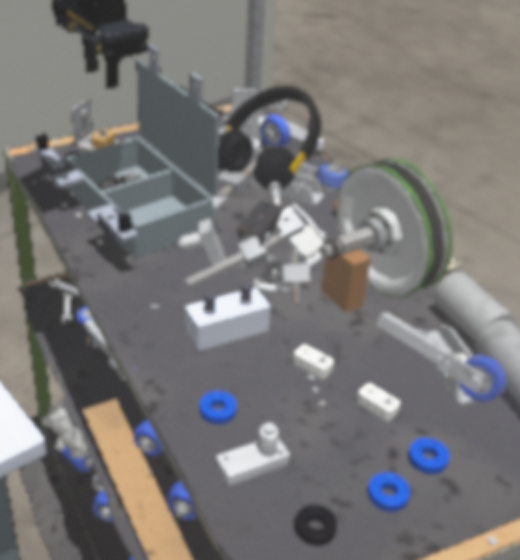

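Both bearings lie in the left bay at (273,176) and (275,218). Now I'll look at the blocks; I'll grasp them along their long axis so the gripper body stays clear of the reel.

```bash
python3 -m creep '{"dp":[[-2,0,0],[-4,-3,0],[-5,-3,0],[-5,0,0],[-5,0,0],[-5,0,0],[-5,0,0],[-5,0,0],[-5,0,0],[-5,0,0],[-5,0,0],[-4,0,0],[-4,0,0],[0,0,0],[0,0,0]],"turn":[[0,0,-3.8],[0,0,0],[0,0,0],[0,0,0],[0,0,0],[0,0,0],[0,0,0],[0,0,0],[0,0,0],[0,0,0],[0,0,0],[0,0,0],[0,0,0],[0,0,0],[0,0,0]]}' -1
python3 - <<'E'
from h import *
im=robot.camera("wrist"); save(im,"w12");loc("block_a","wrist",.02);tips("block_a","wrist")
go([0.508,-.257,.1],105)
E
```

```text
time: 20.75
position: [0.4554, -0.3078, 0.223]
tool_rot: [0.708, 0.706, 0.0, -0.001]
ft_force: [-0.5, 1.0, -0.1]
grip_width: 0.0872
wrist block_a px [321. 227.] xy 0.5057 -0.2582 size mm 50 31 long axis deg 104.3 0.85
wrist block_a px [218. 242.] xy 0.522 -0.3626 size mm 53 30 long axis deg 99.6 0.84
wrist block_a [ 0.529  -0.3611  0.0016] px [223. 241.] 0.88
wrist block_a [ 0.509  -0.2508  0.0019] px [324. 224.] 0.78
t 20.9 p [ 0.4557 -0.3057  0.2236] zax [-0.001  0.002 -1.   ] xax [-0.001  1.     0.002] F [ 0.3 -0.7 -1. ] w 0.0873 q [-0.79  0.42  1.62  0.    1.1  -2.37]
dp cm [ 4.84  5.25 12.37]
yaw now 90.1 world turn 14.9 -> tool wz -14.9
```

View pics/w12.png

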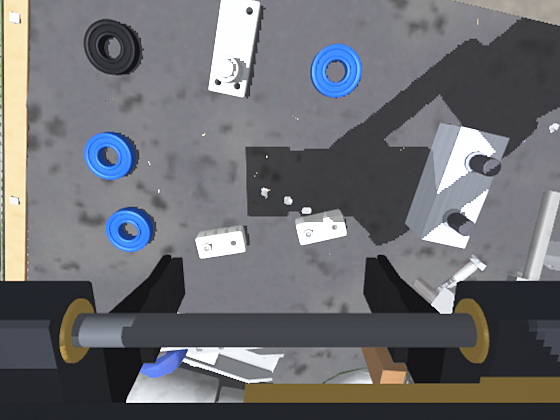

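Run:
```python
from h import *
im=robot.camera("wrist"); save(im,"w13",(180,190,370,290),4)
print(ray("wrist",(378,348),.06),ray("wrist",(378,348),.1))
```

```text
[ 0.62503613 -0.1973291   0.06      ] [ 0.5939518 -0.2106737  0.1      ]
```

View pics/w13.png

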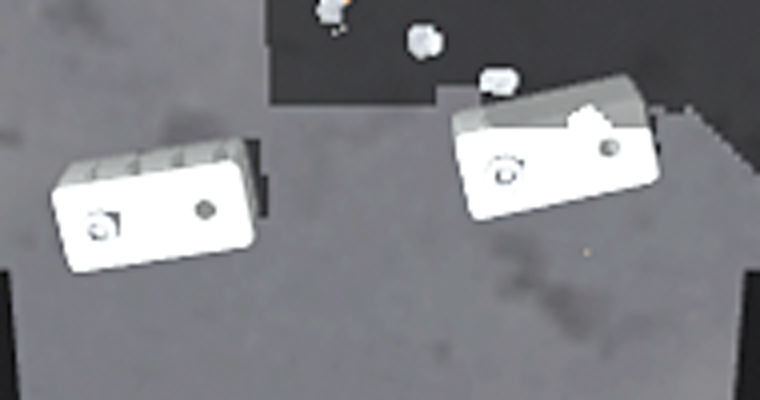

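```bash
python3 - <<'E'
from h import *
print(ray("wrist",(319.5,229.5),.02),ray("wrist",(218.5,241.5),.02))
E
python3 -m creep '{"dp":[[2.4,2.6,0],[2.4,2.6,0],[0,0,4],[0,0,4],[0,0,4],[0,0,3],[0,0,0],[0,0,0]],"turn":[[0,0,0],[0,0,0],[0,0,-6],[0,0,-6],[0,0,0],[0,0,0],[0,0,0],[0,0,0]]}'
python3 - <<'E'
from h import *
im=robot.camera("wrist"); save(im,"w14")
go([0.508,-.256,.007],102)
E
```

```text
[ 0.50929608 -0.25763348  0.02      ] [ 0.52286008 -0.36342937  0.02      ]
time: 21.75
position: [0.5083, -0.2586, 0.0746]
tool_rot: [0.629, 0.778, 0.0, -0.0]
ft_force: [0.3, -0.7, 0.9]
grip_width: 0.0866
t 21.8 p [ 0.5091 -0.2594  0.0756] zax [ 0.002 -0.001 -1.   ] xax [-0.209  0.978 -0.002] F [-0.4  0.2  0.4] w 0.0871 q [-0.67  0.66  1.69  0.    0.79 -2.45]
dp cm [ 0.37 -0.05  6.86]
yaw now 102.1 world turn -0.1 -> tool wz 0.1
```

View pics/w14.png

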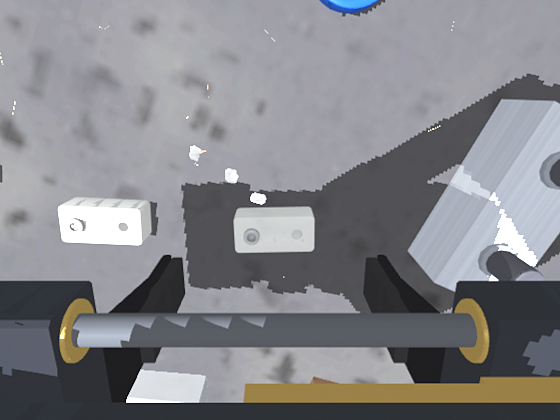

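The block is centred and aligned between the jaws at (274,230). Descending.

```bash
python3 -m creep '{"dp":[[0.1,0,3],[0,0,2.5],[0,0,1.2],[0,0,0],[0,0,0]],"turn":[[0,0,0],[0,0,0],[0,0,0],[0,0,0],[0,0,0]]}';python3 -m creep '{"dp":[[0,0,0],[0,0,0],[0,0,0],[0,0,0],[0,0,0],[0,0,0],[0,0,0],[0,0,-2],[0,0,-4],[0,0,-5],[0,0,-5],[0,0,-4],[0,0,0]],"turn":[[0,0,0],[0,0,0],[0,0,0],[0,0,0],[0,0,0],[0,0,0],[0,0,0],[0,0,0],[0,0,0],[0,0,0],[0,0,0],[0,0,0],[0,0,0]]}' 1 25
python3 - <<'E'
from h import *
ex=np.array([.998,-.067]);ey=np.array([.067,.998]);print(np.array([.533,.2124])+.02*ex-.061*ey)
go([0.549,0.150,0.2],86.2)
E
```

```text
time: 22.3
position: [0.5088, -0.2591, 0.0086]
tool_rot: [0.629, 0.777, 0.0, 0.001]
ft_force: [-0.2, -0.4, 0.3]
grip_width: 0.0872
time: 23.6
position: [0.5112, -0.2608, 0.2136]
tool_rot: [0.629, 0.777, 0.0, 0.007]
ft_force: [0.3, 0.6, 0.2]
grip_width: 0.0499
[0.548873 0.150182]
t 23.6 p [ 0.5112 -0.2608  0.2136] zax [ 0.011 -0.008 -1.   ] xax [-0.208  0.978 -0.01 ] F [0.3 0.6 0.2] w 0.0499 q [-0.67  0.46  1.58 -0.    1.08 -2.45]
dp cm [39.41 12.24  1.05]
yaw now 102.0 world turn -15.8 -> tool wz 15.8
```

```bash
python3 -m creep '{"dp":[[0,0,0],[0,0,0],[5,-3,0],[5,-2,0],[5,0,0],[5,0,0],[5,0,0],[5,1,0],[5,2.5,0],[5,2.5,0],[1,0,0],[0,0,0],[0,0,0]],"turn":[[0,0,7.9],[0,0,7.9],[0,0,0],[0,0,0],[0,0,0],[0,0,0],[0,0,0],[0,0,0],[0,0,0],[0,0,0],[0,0,0],[0,0,0],[0,0,0]]}'
python3 - <<'E'
from h import *
im=robot.camera("wrist"); save(im,"w15")
go([0.547,0.150,0.035],86.2)
E
```

```text
time: 24.9
position: [0.5423, 0.1272, 0.2062]
tool_rot: [0.73, 0.683, -0.001, -0.001]
ft_force: [-0.3, -0.2, 0.2]
grip_width: 0.0498
t 24.95 p [0.5425 0.1266 0.2065] zax [-0.003 -0.001 -1.   ] xax [ 0.067  0.998 -0.001] F [ 0.8 -1.1 -0.8] w 0.0494 q [ 0.03  0.46  1.62 -0.    1.07 -1.47]
dp cm [ 2.38  0.33 17.15]
yaw now 86.2 world turn 0.0 -> tool wz -0.0
```

View pics/w15.png

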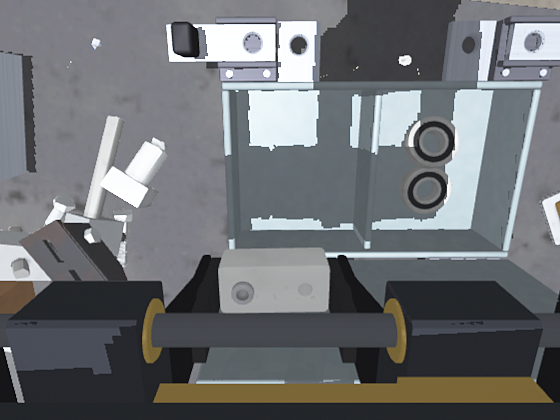

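Block held square, and the right bay is ahead of it. Lowering and releasing.

```bash
python3 -m creep '{"dp":[[2.3,0.4,0],[0,0,5],[0,0,5],[0,0,4],[0,0,2.6],[0,0,0],[0,0,0]],"turn":[[0,0,0],[0,0,0],[0,0,0],[0,0,0],[0,0,0],[0,0,0],[0,0,0]]}'; python3 -m creep '{"dp":[[0,0,0],[0,0,0],[0,0,0],[0,0,0],[0,0,-3],[0,0,-5],[0,0,-5],[0,0,-5],[0,0,0],[0,0,0]],"turn":[[0,0,0],[0,0,0],[0,0,0],[0,0,0],[0,0,0],[0,0,0],[0,0,0],[0,0,0],[0,0,0],[0,0,0]]}' -0.4;python3 - <<'E'
from h import *
im=robot.camera("wrist"); save(im,"w16")
tips("bearing_a","wrist")
im=robot.camera("side");tips("block_a","side");tips("bearing_a","side",9)
go([.46,-.36,.22],90)
E
```

```text
time: 25.65
position: [0.5492, 0.1492, 0.0415]
tool_rot: [0.731, 0.683, -0.0, -0.0]
ft_force: [0.4, -0.5, -0.1]
grip_width: 0.0499
time: 26.65
position: [0.5498, 0.1507, 0.2231]
tool_rot: [0.73, 0.683, 0.002, 0.001]
ft_force: [-0.7, 0.1, -0.3]
grip_width: 0.0612
wrist bearing_a [0.514  0.2737 0.0075] px [396. 135.] 0.88
wrist bearing_a [0.5554 0.2739 0.0009] px [393. 174.] 0.76
side block_a [0.5506 0.1499 0.0058] px [264. 199.] 0.59
side block_a [ 5.259e-01 -3.638e-01  2.000e-04] px [369. 293.] 0.49
side bearing_a [ 0.3332 -0.457   0.0019] px [338. 353.] 0.82
side bearing_a [ 0.5112 -0.4629  0.0008] px [394. 320.] 0.78
side bearing_a [ 0.4342 -0.4701 -0.0016] px [374. 337.] 0.65
side bearing_a [ 0.3526 -0.25   -0.0012] px [289. 296.] 0.65
side bearing_a [0.5144 0.2777 0.0142] px [234. 184.] 0.64
side bearing_a [ 0.5571  0.2697 -0.0024] px [246. 185.] 0.44
t 26.9 p [0.5481 0.1504 0.2194] zax [-0.004 -0.    -1.   ] xax [ 0.066  0.998 -0.001] F [-0.1  0.  -0.7] w 0.0609 q [ 0.07  0.46  1.58  0.    1.11 -1.43]
dp cm [-5.151e+01 -5.410e+00 -1.000e-02]
yaw now 86.2 world turn 3.8 -> tool wz -3.8
```

View pics/w16.png

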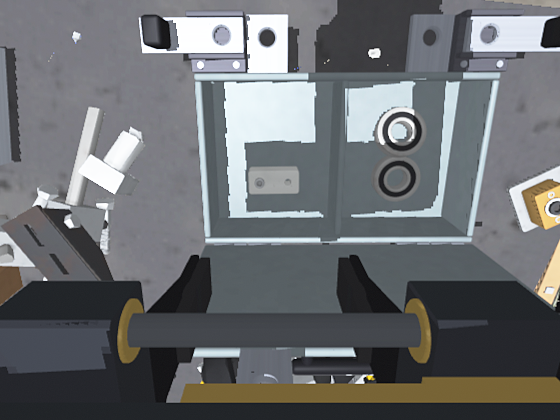

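Block 1 is in the right bay at (273,180). Now block 2.

```bash
python3 -m creep '{"dp":[[-2,-3,0],[-5,-3,0],[-5,-3,0],[-5,0,0],[-5,0,0],[-5,0,0],[-5,0,0],[-5,0,0],[-5,0,0],[-5,0,0],[-4,0,0],[0,0,0],[0,0,5],[0,0,0],[0,0,0]],"turn":[[0,0,-3.8],[0,0,0],[0,0,0],[0,0,0],[0,0,0],[0,0,0],[0,0,0],[0,0,0],[0,0,0],[0,0,0],[0,0,0],[0,0,-4.5],[0,0,-4.5],[0,0,0],[0,0,0]]}' -1
python3 - <<'E'
from h import *
im=robot.camera("wrist"); save(im,"w17");loc("block_a","wrist",.02)
go([0.524,-.3635,.008],99)
E
```

```text
time: 28.4
position: [0.4656, -0.3421, 0.1697]
tool_rot: [0.65, 0.76, 0.0, -0.003]
ft_force: [-0.5, -0.1, 0.7]
grip_width: 0.0871
wrist block_a px [240. 246.] xy 0.5242 -0.3659 size mm 51 33 long axis deg 98.6 0.7
t 28.5 p [ 0.4673 -0.3435  0.1724] zax [ 0.001 -0.001 -1.   ] xax [-0.156  0.988 -0.001] F [ 0.5 -0.5 -0.1] w 0.0869 q [-0.83  0.53  1.6  -0.    1.01 -2.55]
dp cm [-2.84  5.27 16.44]
yaw now 99.0 world turn 0.0 -> tool wz -0.0
```

View pics/w17.png

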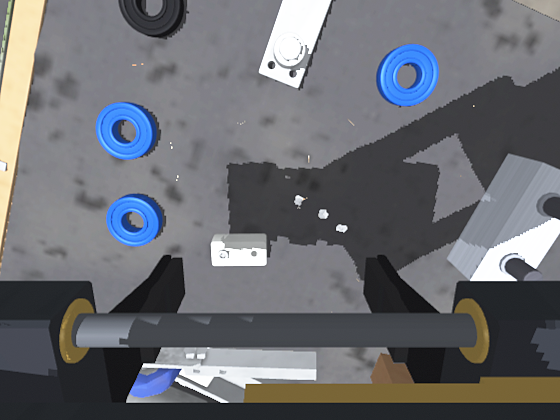

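```bash
python3 -m creep '{"dp":[[-2.9,5,0],[0,0.3,3],[0,0,3],[0,0,3],[0,0,0],[0,0,0]],"turn":[[0,0,0],[0,0,0],[0,0,0],[0,0,0],[0,0,0],[0,0,0]]}'
python3 - <<'E'
from h import *
im=robot.camera("wrist"); save(im,"w18");
go([0.524,-.3640,.008],99)
E
```

```text
time: 29.1
position: [0.5171, -0.3611, 0.0828]
tool_rot: [0.649, 0.76, -0.0, 0.001]
ft_force: [-0.1, 0.2, 0.0]
grip_width: 0.0867
t 29.15 p [ 0.5176 -0.3618  0.0837] zax [ 0.003 -0.003 -1.   ] xax [-0.157  0.988 -0.003] F [0.8 0.  0.6] w 0.0873 q [-0.79  0.71  1.53 -0.    0.9  -2.51]
dp cm [-0.3   0.58  7.57]
yaw now 99.0 world turn -0.0 -> tool wz 0.0
```

View pics/w18.png

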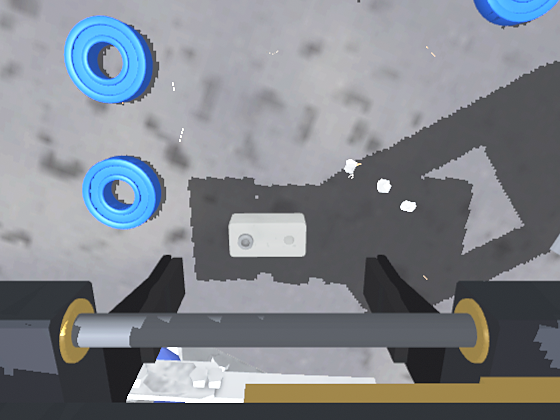

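```bash
python3 -m creep '{"dp":[[-0.3,0.5,3],[0,0,3],[0,0,1.6],[0,0,0],[0,0,0]],"turn":[[0,0,0],[0,0,0],[0,0,0],[0,0,0],[0,0,0]]}';python3 -m creep '{"dp":[[0,0,0],[0,0,0],[0,0,0],[0,0,0],[0,0,0],[0,0,0],[0,0,0],[0,0,-2],[0,0,-4],[0,0,-5],[0,0,-5],[0,0,-4],[0,0,0]],"turn":[[0,0,0],[0,0,0],[0,0,0],[0,0,0],[0,0,0],[0,0,0],[0,0,0],[0,0,0],[0,0,0],[0,0,0],[0,0,0],[0,0,0],[0,0,0]]}' 1 25
python3 - <<'E'
from h import *
ex=np.array([.998,-.067]);ey=np.array([.067,.998]);print(np.array([.533,.2124])-.02*ex-.061*ey)
go([0.509,0.153,0.2],86.2)
E
```

```text
time: 29.65
position: [0.5224, -0.3637, 0.0066]
tool_rot: [0.649, 0.76, -0.0, 0.001]
ft_force: [-0.2, -0.6, -0.3]
grip_width: 0.0872
time: 30.95
position: [0.5248, -0.3659, 0.2125]
tool_rot: [0.649, 0.761, -0.001, 0.007]
ft_force: [0.3, -0.3, 0.3]
grip_width: 0.0497
[0.508953 0.152862]
t 30.95 p [ 0.5248 -0.3659  0.2125] zax [ 0.01 -0.01 -1.  ] xax [-0.157  0.988 -0.012] F [ 0.3 -0.3  0.3] w 0.0497 q [-0.78  0.55  1.42 -0.    1.16 -2.51]
dp cm [51.5   6.56  0.71]
yaw now 99.0 world turn -12.8 -> tool wz 12.8
```

```bash
python3 -m creep '{"dp":[[0,0,0],[0,0,0],[5,-3,0],[5,-2.2,0],[5,0,0],[5,0,0],[5,0,0],[5,0,0],[5,0,0],[5,0,0],[5,0,0],[5,0,0],[1.5,0,0],[0,0,0],[0,0,0]],"turn":[[0,0,6.4],[0,0,6.4],[0,0,0],[0,0,0],[0,0,0],[0,0,0],[0,0,0],[0,0,0],[0,0,0],[0,0,0],[0,0,0],[0,0,0],[0,0,0],[0,0,0],[0,0,0]]}'
python3 - <<'E'
from h import *
im=robot.camera("wrist"); save(im,"w19")
go([0.508,0.152,0.042],86.2)
E
```

```text
time: 32.45
position: [0.5087, 0.142, 0.2046]
tool_rot: [0.73, 0.684, -0.001, -0.0]
ft_force: [0.7, -0.2, -0.8]
grip_width: 0.0496
t 32.5 p [0.5089 0.1414 0.2047] zax [-0.001 -0.001 -1.   ] xax [ 0.067  0.998 -0.001] F [ 0.4 -0.5 -1.5] w 0.0497 q [ 0.06  0.42  1.69 -0.    1.03 -1.44]
dp cm [ 1.07 -0.14 16.27]
yaw now 86.2 world turn 0.0 -> tool wz -0.0
```

View pics/w19.png

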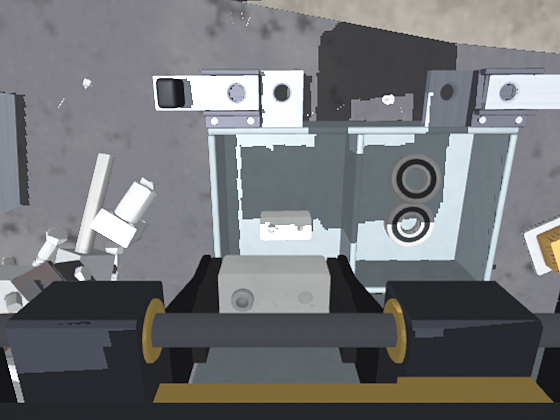

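```bash
python3 - <<'E'
from h import *
print(ray("wrist",(282,92),.0615),ray("wrist",(446.5,92),.0615))
E
python3 -m creep '{"dp":[[1.1,-0.2,0],[0,0,5],[0,0,5],[0,0,4],[0,0,1.8],[0,0,0],[0,0,0]],"turn":[[0,0,0],[0,0,0],[0,0,0],[0,0,0],[0,0,0],[0,0,0],[0,0,0]]}'; python3 -m creep '{"dp":[[0,0,0],[0,0,0],[0,0,0],[0,0,0],[0,0,-3],[0,0,-5],[0,0,-5],[0,0,-5],[0,0,0],[0,0,0]],"turn":[[0,0,0],[0,0,0],[0,0,0],[0,0,0],[0,0,0],[0,0,0],[0,0,0],[0,0,0],[0,0,0],[0,0,0]]}' -0.4;python3 - <<'E'
from h import *
st();im=robot.camera("wrist"); save(im,"w20")
print(ray("wrist",(252,100),.0615))
tips("bearing_a","wrist");tips("block_a","wrist");
for n in ["lock_left","lock_right","bolt_left_hole","bolt_right_hole","bolt_right_knob","bolt_left_knob"]: tips(n,"wrist")
im=robot.camera("side"); save(im,"s20",(180,60,440,340),2);tips("block_a","side");tips("lid_handle","side");tips("lid_hinge","side")
E
```

```text
[0.42622914 0.1534105  0.0615    ] [0.43481588 0.28071639 0.0615    ]
time: 33.2
position: [0.5084, 0.1532, 0.0475]
tool_rot: [0.731, 0.683, 0.0, -0.0]
ft_force: [0.2, 1.1, 0.4]
grip_width: 0.0494
time: 34.2
position: [0.5085, 0.1539, 0.229]
tool_rot: [0.73, 0.683, 0.002, 0.001]
ft_force: [-0.2, -0.4, -0.0]
grip_width: 0.0609
t 34.2 p [0.5085 0.1539 0.229 ] zax [ 0.004  0.    -1.   ] xax [0.066 0.998 0.001] F [-0.2 -0.4 -0. ] w 0.0609 q [ 0.08  0.39  1.66  0.    1.08 -1.42]
[0.42957508 0.1407904  0.0615    ]
wrist bearing_a [0.5161 0.2735 0.0068] px [389. 176.] 0.93
wrist block_a [0.5491 0.1523 0.0017] px [275. 214.] 0.92
wrist block_a [0.5173 0.1545 0.001 ] px [275. 185.] 0.91
wrist lock_left [0.4297 0.2789 0.0608] px [418.  90.] 0.78
wrist lock_left [0.4155 0.0723 0.0883] px [159.  90.] 0.52
wrist lock_right [0.4242 0.1561 0.0567] px [270.  94.] 0.98
wrist lock_right [0.4328 0.3245 0.0689] px [478.  90.] 0.53
wrist bolt_left_hole [0.433  0.3186 0.0723] px [473.  91.] 0.83
wrist bolt_right_hole [0.4171 0.1182 0.0698] px [222.  87.] 0.9
wrist bolt_right_knob [0.4172 0.0753 0.0876] px [163.  90.] 0.77
wrist bolt_right_knob [0.4331 0.2825 0.0616] px [422.  93.] 0.36
wrist bolt_left_knob [0.5537 0.1523 0.0035] px [275. 218.] 0.74
wrist bolt_left_knob [0.4375 0.3664 0.0865] px [545.  91.] 0.67
side block_a [0.5144 0.1557 0.0049] px [254. 202.] 0.54
side block_a [0.551  0.1503 0.0076] px [264. 199.] 0.53
side lid_handle [0.6454 0.2055 0.1812] px [277. 138.] 0.92
side lid_hinge [0.6019 0.2102 0.0614] px [266. 173.] 0.71
```

View pics/w20.png

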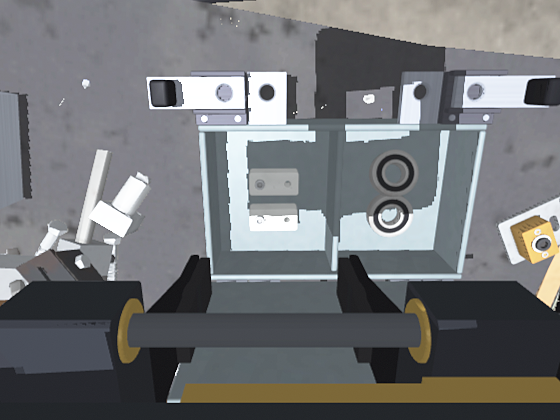

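View pics/s20.png

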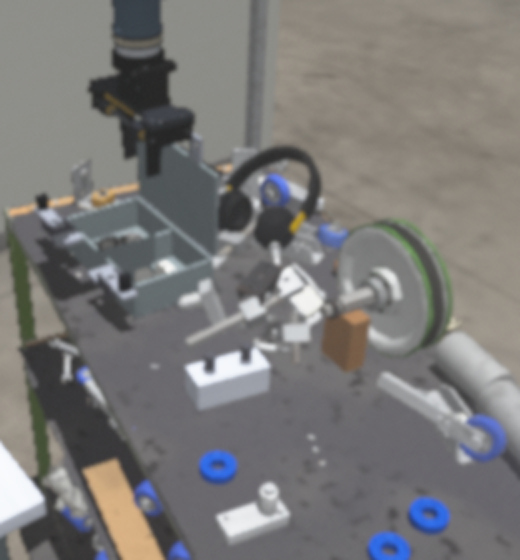

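All four parts are sorted: blocks at (275,185) and (275,215), bearings at (393,173) and (389,215). Next is the lid, so I'm checking what stands behind it at y≈0.285.

Run:
```python
from h import *
for uv in [(318,135),(341,160),(293,163),(320,152)]:
    print(uv,[ray("side",uv,z).round(3).tolist()[:2] for z in (0.02,.1,.2)])
im=robot.camera("scene"); save(im,"c21",(190,90,390,240),4)
tips("lid_handle","scene")
ex=np.array([.998,-.067]);ey=np.array([.067,.998]);o=np.array([.533,.2124])
print('hinge',o+.075*ex,'hinge at y.075',o+.075*ex+.075*ey)
go([.645,.285,.30],86.2)
```

```text
(318, 135) [[0.996, 0.394], [0.885, 0.27], [0.747, 0.116]]
(341, 160) [[0.928, 0.179], [0.823, 0.076], [0.693, -0.052]]
(293, 163) [[0.766, 0.267], [0.677, 0.156], [0.566, 0.017]]
(320, 152) [[0.905, 0.275], [0.803, 0.163], [0.675, 0.022]]
scene lid_handle [0.6484 0.2058 0.1722] px [278. 145.] 0.62
hinge [0.60785  0.207375] hinge at y.075 [0.612875 0.282225]
t 34.95 p [0.508  0.1537 0.2272] zax [-0. -0. -1.] xax [ 0.066  0.998 -0.   ] F [-0.8  0.   0.9] w 0.061 q [ 0.08  0.4   1.66 -0.    1.08 -1.42]
dp cm [14.01 12.8  -7.28]
yaw now 86.2 world turn -0.0 -> tool wz 0.0
```

View pics/c21.png

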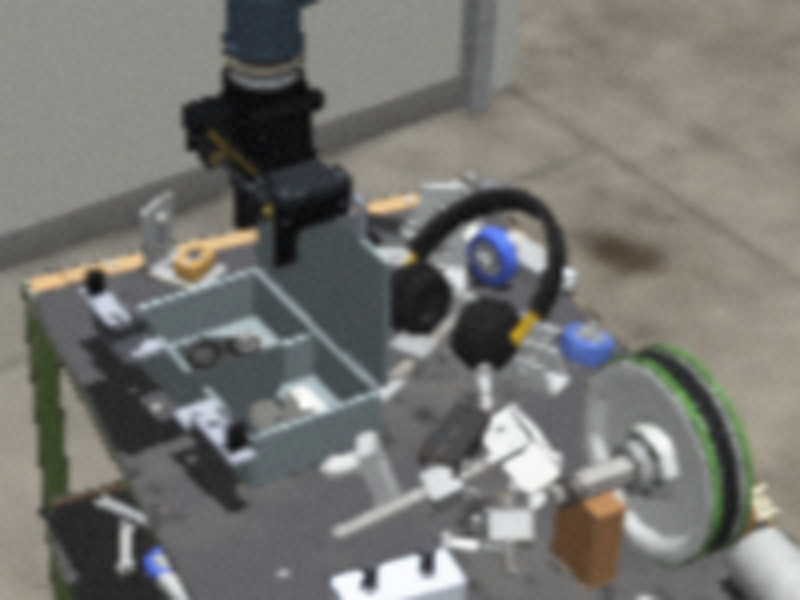

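Nothing tall stands behind the lid at y≈0.285; the headphones are further right. I'll close the jaws, go up and over the lid, and end behind it to the left of the handle.

```bash
python3 -m creep '{"dp":[[0,0,-4],[0,0,-4],[3.5,0,0],[3.5,0,0],[3.5,4,0],[3.5,4,0],[0,4,0],[0,2.5,0],[0,0,0],[0,0,0],[0,0,0]],"turn":[[0,0,0],[0,0,0],[0,0,0],[0,0,0],[0,0,0],[0,0,0],[0,0,0],[0,0,0],[0,0,0],[0,0,0],[0,0,0]]}' 1
python3 - <<'E'
from h import *
im=robot.camera("wrist"); save(im,"w22");im=robot.camera("side"); save(im,"s22",(180,30,440,310),2)
go([.650,.286,.2],86.2)
E
```

```text
time: 36.05
position: [0.6557, 0.2801, 0.3072]
tool_rot: [0.73, 0.683, -0.001, -0.0]
ft_force: [-0.9, 1.3, -0.4]
grip_width: 0.0005
t 36.15 p [0.6558 0.2802 0.3078] zax [-0.  0. -1.] xax [0.066 0.998 0.   ] F [ 0.3  0.2 -0.6] w 0.0005 q [ 0.25  0.59  1.08  0.    1.48 -1.26]
dp cm [ 0.54 -0.61 10.78]
yaw now 86.2 world turn -0.0 -> tool wz 0.0
```

View pics/w22.png

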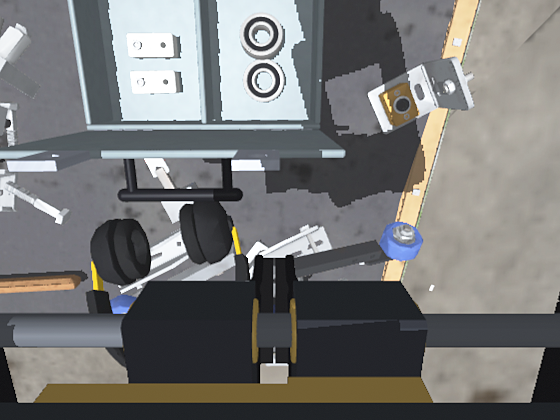

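View pics/s22.png

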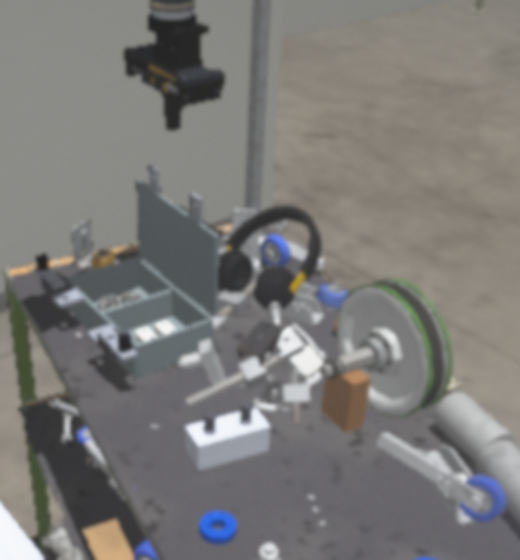

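```bash
python3 -m creep '{"dp":[[0.5,-0.6,0],[0,0,4],[0,0,4],[0,0,2.3],[0,0,0],[0,0,0]],"turn":[[0,0,0],[0,0,0],[0,0,0],[0,0,0],[0,0,0],[0,0,0]]}'
python3 - <<'E'
from h import *
im=robot.camera("wrist"); save(im,"w23");go([.628,.286,.2025],86.2)
E
```

```text
time: 36.75
position: [0.6511, 0.2859, 0.205]
tool_rot: [0.73, 0.683, 0.0, 0.0]
ft_force: [-0.1, -0.5, 0.7]
grip_width: 0.0007
t 36.8 p [0.652  0.2861 0.2063] zax [ 0.003  0.001 -1.   ] xax [0.066 0.998 0.001] F [-0.3 -0.6  1.2] w 0.0006 q [ 0.26  0.66  1.21  0.    1.27 -1.25]
dp cm [-0.16 -2.4   0.38]
yaw now 86.2 world turn -0.0 -> tool wz 0.0
```

View pics/w23.png

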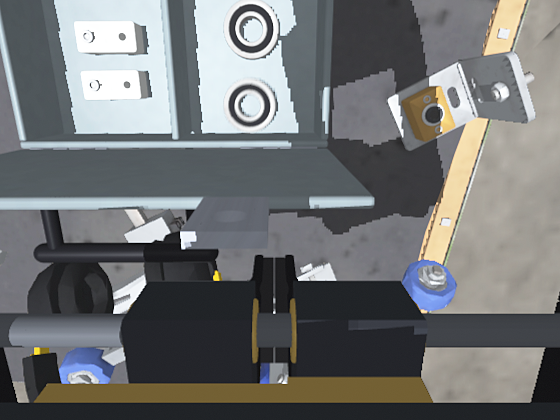

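The fingers are behind the lid at (275,270), right of the handle's end. Starting the push down to about 30°.

```bash
python3 -m creep '{"dp":[[0,-1.2,1.0],[0,-1.2,0],[0,-1.2,0.1],[0,-1.2,0.1],[0,-1.2,0.1],[0,-1.2,0.4],[0,-1.1,0.4],[0,-1.1,0.4],[0,-1.0,0.7],[0,-1.0,0.7],[0,-1.0,0.7],[0,-0.8,0.9],[0,-0.8,0.9],[0,-0.8,0.9],[0,0,0]],"turn":[[0,0,0],[0,0,0],[0,0,0],[0,0,0],[0,0,0],[0,0,0],[0,0,0],[0,0,0],[0,0,0],[0,0,0],[0,0,0],[0,0,0],[0,0,0],[0,0,0],[0,0,0]]}'
python3 - <<'E'
from h import *
im=robot.camera("wrist"); save(im,"w24");im=robot.camera("side"); save(im,"s24",(180,60,380,260),3)
tips("lid_handle","side")
go([.612-.13,.29,.0685],86.2)
E
```

```text
time: 38.3
position: [0.5005, 0.2947, 0.1292]
tool_rot: [0.73, 0.683, -0.003, -0.001]
ft_force: [-0.7, -0.1, 0.8]
grip_width: 0.0005
side lid_handle [0.5193 0.2164 0.152 ] px [243. 156.] 0.58
t 38.45 p [0.5034 0.2951 0.131 ] zax [-0.001 -0.    -1.   ] xax [ 0.066  0.998 -0.   ] F [0.1 0.7 0. ] w 0.0005 q [ 0.34  0.59  1.62  0.    0.93 -1.17]
dp cm [-0.65 -2.09  6.26]
yaw now 86.2 world turn -0.0 -> tool wz 0.0
```

View pics/s24.png

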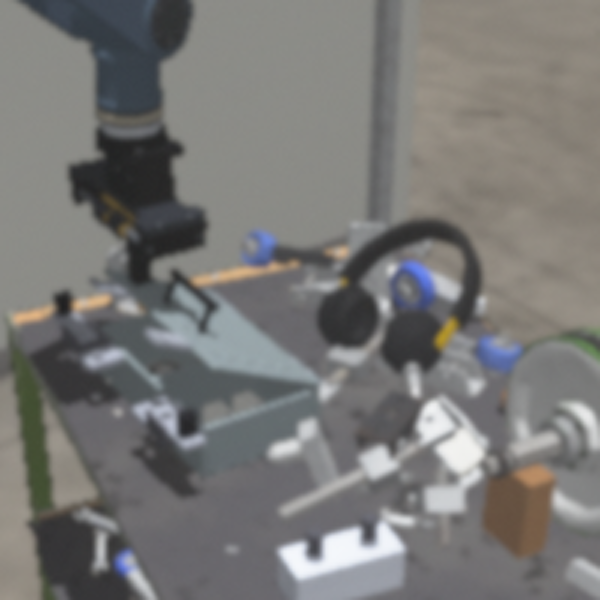

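View pics/w24.png

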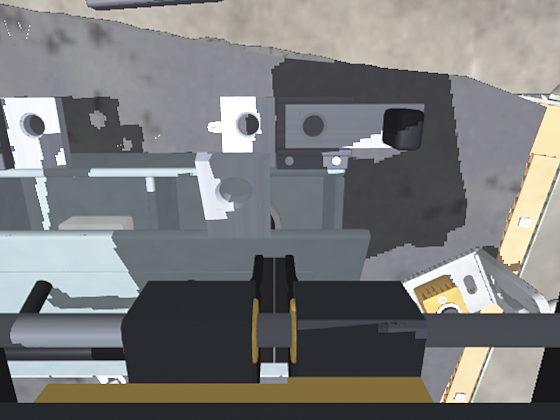

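The lid is at about 28°. Continuing down to the stop, slowly.

```bash
python3 -m creep '{"dp":[[0,-0.5,0.9],[0,-0.5,1.0],[0,-0.4,1.0],[0,-0.3,1.0],[0,-0.2,0.9],[0,-0.1,0.8],[0,0,0.5],[0,0,0.4],[0,0,0.3],[0,0,0.2],[0,0,0]],"turn":[[0,0,0],[0,0,0],[0,0,0],[0,0,0],[0,0,0],[0,0,0],[0,0,0],[0,0,0],[0,0,0],[0,0,0],[0,0,0]]}'
python3 - <<'E'
from h import *
im=robot.camera("wrist"); save(im,"w25");im=robot.camera("side"); save(im,"s25",(180,60,380,260),3)
tips("lid_handle","side"); st()
E
```

```text
time: 39.55
position: [0.4827, 0.2964, 0.0683]
tool_rot: [0.73, 0.684, -0.0, 0.0]
ft_force: [-12.2, -4.8, 50.1]
grip_width: 0.0007
side lid_handle [0.4913 0.2187 0.1031] px [236. 171.] 0.84
side lid_handle [0.431  0.2827 0.0621] px [212. 179.] 0.58
side lid_handle [ 0.4594 -0.1311  0.0011] px [294. 255.] 0.47
t 39.7 p [0.4827 0.2964 0.0683] zax [ 0. -0. -1.] xax [ 0.065  0.998 -0.   ] F [-12.3  -5.2  49. ] w 0.0008 q [ 0.35  0.67  1.7  -0.    0.77 -1.15]
```

View pics/s25.png

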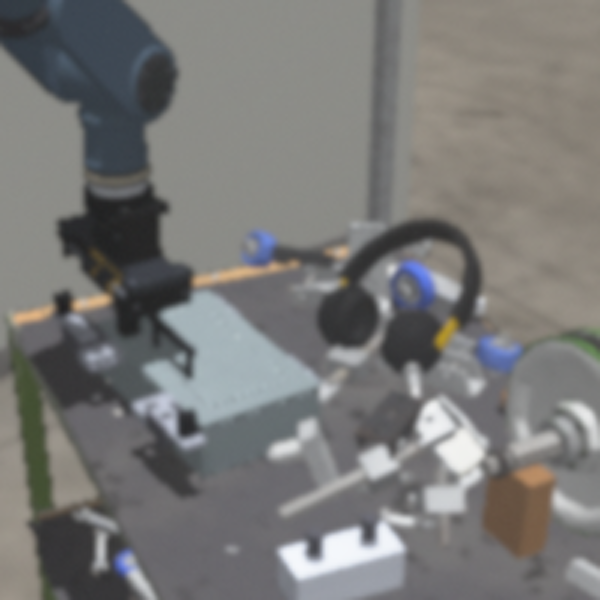

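View pics/w25.png

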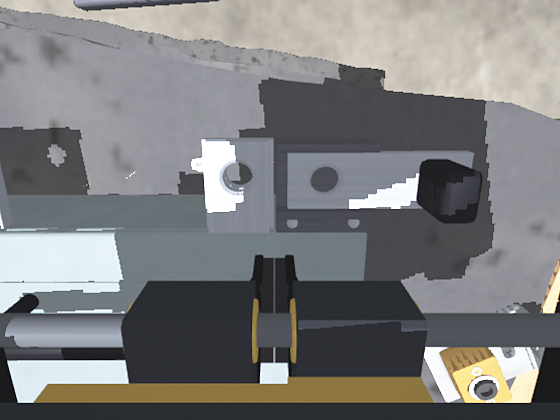

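The lid is on its stop: fingertip at 68.3 mm and the handle at 103 mm, both as expected for shut. Backing off upward and measuring the latches.

```bash
python3 -m creep '{"dp":[[0,0,-1],[0,0,-3],[0,0,-4],[-3,0,-4],[-3,0,0],[-1.5,0,0],[0,0,0],[0,0,0],[0,0,0]],"turn":[[0,0,0],[0,0,0],[0,0,0],[0,0,0],[0,0,0],[0,0,0],[0,0,0],[0,0,0],[0,0,0]]}' -0.5
python3 - <<'E'
from h import *
st();im=robot.camera("wrist"); save(im,"w26")
for n in ["lock_left","lock_right","bolt_left_hole","bolt_right_hole","bolt_right_knob","bolt_left_knob"]: tips(n,"wrist")
E
```

```text
time: 40.6
position: [0.4784, 0.2224, 0.1803]
tool_rot: [0.73, 0.683, -0.001, -0.001]
ft_force: [0.1, -0.5, -0.4]
grip_width: 0.0621
t 40.6 p [0.4784 0.2224 0.1803] zax [-0.002  0.    -1.   ] xax [0.066 0.998 0.   ] F [ 0.1 -0.5 -0.4] w 0.0621 q [ 0.22  0.46  1.72  0.    0.97 -1.28]
wrist lock_left [0.434  0.2817 0.063 ] px [350. 142.] 0.92
wrist lock_right [0.4258 0.1539 0.0581] px [178. 141.] 0.87
wrist lock_right [0.4402 0.366  0.0891] px [483. 148.] 0.7
wrist lock_right [0.4367 0.3227 0.0725] px [410. 144.] 0.49
wrist bolt_left_hole [0.4383 0.322  0.0715] px [408. 146.] 0.6
wrist bolt_right_hole [0.4199 0.1169 0.0735] px [120. 139.] 0.9
wrist bolt_right_knob [0.4215 0.0706 0.0894] px [ 43. 149.] 0.65
wrist bolt_left_knob [0.4396 0.362  0.0891] px [477. 147.] 0.8
```

View pics/w26.png

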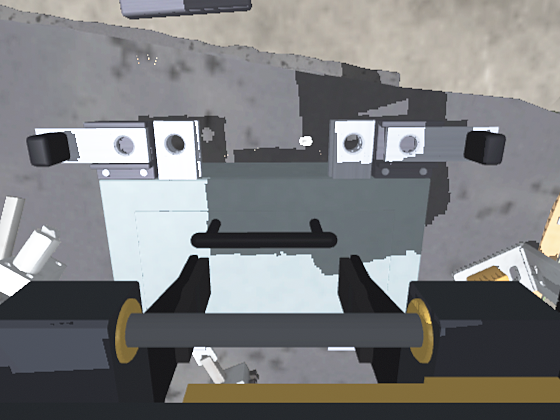

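Good symmetric view: tab holes at about (176,142) and (352,142), bolt holes at (124,144) and (408,143). I'll get subpixel centres.

Run:
```python
from h import *
im=robot.camera("wrist"); save(im,"w27",(20,110,220,190),4);save(im,"w28",(320,110,520,190),4)
```

```text
(no output)
```

View pics/w27.png

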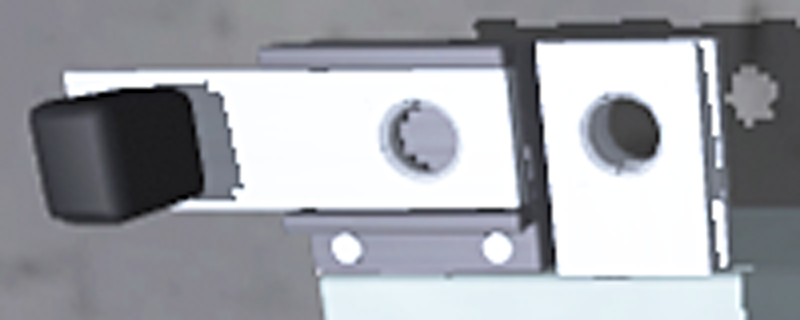

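View pics/w28.png

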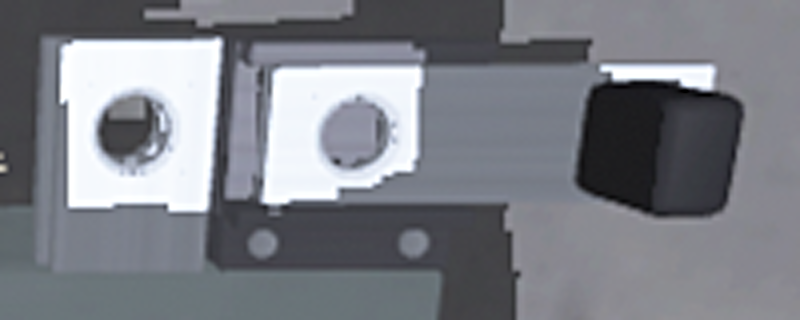

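Run:
```python
from h import *
r=lambda uv,z: ray("wrist",uv,z)[:2]
LL=r((353.5,142),.0685);LR=r((175.2,143.2),.0685);BL=r((408.7,142.7),.0755);BR=r((124.8,144.8),.0755);KR=r((38,148.7),.1035);KL=r((493.7,147),.1035)
d=LL-LR;ey=d/np.linalg.norm(d);ex=np.array([ey[1],-ey[0]])
print('LL',LL,'LR',LR,'dist',np.linalg.norm(d),'yaw',np.degrees(np.arctan2(-ey[0],ey[1])))
for n,p,q,s in [('BL',BL,LL,1),('BR',BR,LR,-1),('KL',KL,LL,1),('KR',KR,LR,-1)]: print(n,p,'along',s*(p-q)@ey,'x',(p-q)@ex)
go([.44,.365,.18],86.2)
```

```text
LL [0.43394052 0.28310956] LR [0.42624908 0.15378814] dist 0.129549942292531 yaw -3.4036811946058174
BL [0.43601475 0.32069184] along 0.037639128037370045 x -0.0001607094118495084
BR [0.42420385 0.11984238] along 0.03400731561407838 x -2.624032459995957e-05
KL [0.43799354 0.3650077 ] along 0.0819943008725214 x -0.0008164622693846703
KR [0.41991629 0.07552041] along 0.07850565590293344 x -0.0016748169968288354
t 41.0 p [0.4786 0.222  0.1812] zax [-0. -0. -1.] xax [ 0.066  0.998 -0.   ] F [ 0.4 -0.4  0.2] w 0.0649 q [ 0.22  0.45  1.72  0.    0.97 -1.28]
dp cm [14.02 -4.79  0.12]
yaw now 86.2 world turn -0.0 -> tool wz 0.0
```

The measurements agree: the left bolt is drawn 37.5 mm and the right 34 mm, with the knobs at 45 mm + b. Gripping the left knob.

```bash
python3 -m creep '{"dp":[[4.5,-1.6,0],[4.5,-1.6,0],[5,-1.8,0],[0,0,0],[0,0,3],[0,0,3],[0,0,2],[0,0,0],[0,0,0]],"turn":[[0,0,0],[0,0,0],[0,0,0],[0,0,0],[0,0,0],[0,0,0],[0,0,0],[0,0,0],[0,0,0]]}' -0.5
python3 - <<'E'
from h import *
im=robot.camera("wrist"); save(im,"w29");go([.438,.365,.084],86.6)
E
```

```text
time: 41.9
position: [0.4392, 0.3613, 0.1014]
tool_rot: [0.73, 0.683, -0.0, -0.0]
ft_force: [-0.0, 0.5, 0.6]
grip_width: 0.0651
t 41.95 p [0.4398 0.3616 0.1021] zax [ 0.001  0.001 -1.   ] xax [0.067 0.998 0.001] F [ 0.8 -0.9 -0.1] w 0.0651 q [ 0.49  0.62  1.68 -0.    0.84 -1.01]
dp cm [ 0.32 -0.2   1.81]
yaw now 86.2 world turn 0.4 -> tool wz -0.4
```

View pics/w29.png

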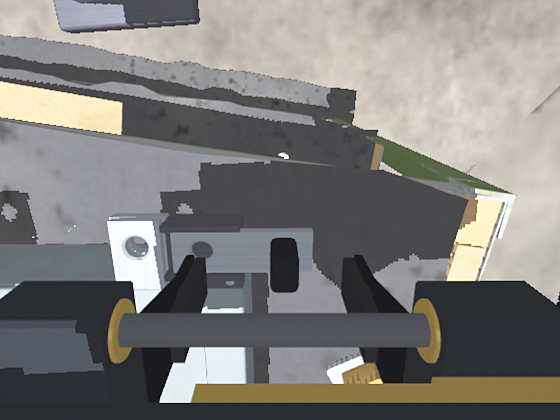

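```bash
python3 -m creep '{"dp":[[0.3,-0.2,1.0],[0,0,0.8],[0,0,0]],"turn":[[0,0,-0.4],[0,0,0],[0,0,0]]}'; python3 -m creep '{"dp":[[0,0,0],[0,0,0],[0,0,0],[0,0,0],[0,0,0],[0,0,0],[0,0,0],[0,0,0],[0,0,0]],"turn":[[0,0,0],[0,0,0],[0,0,0],[0,0,0],[0,0,0],[0,0,0],[0,0,0],[0,0,0],[0,0,0]]}' 1 20
python3 - <<'E'
from h import *
st()
ey=np.array([.0594,.998]);print(np.dot(robot.get_obs()['position'][:2]-np.array([.43394,.2831]),ey))
E
```

```text
time: 42.25
position: [0.4364, 0.3645, 0.0825]
tool_rot: [0.728, 0.686, -0.001, -0.0]
ft_force: [-0.2, -0.3, -0.1]
grip_width: 0.0653
time: 43.15
position: [0.4372, 0.3651, 0.0833]
tool_rot: [0.728, 0.686, 0.0, -0.0]
ft_force: [0.4, 2.6, 0.2]
grip_width: 0.0137
t 43.15 p [0.4372 0.3651 0.0833] zax [ 0.     0.001 -1.   ] xax [0.059 0.998 0.001] F [0.4 2.6 0.2] w 0.0137 q [ 0.5   0.65  1.69  0.    0.8  -1.01]
0.08200347168572482
```

Gripped the 13.7 mm wide knob, at 82.0 mm, so b ≈ 37 mm. Sliding it in 37 mm.

```bash
python3 -m creep '{"dp":[[-0.5,0,0],[-0.8,0,0],[-0.8,0,0],[-0.8,0,0],[-0.5,0,0],[-0.3,0,0],[0,0,0],[0,0,0],[0,0,0]],"turn":[[0,0,0],[0,0,0],[0,0,0],[0,0,0],[0,0,0],[0,0,0],[0,0,0],[0,0,0],[0,0,0]]}'
python3 - <<'E'
from h import *
st()
ey=np.array([.0594,.998]);print(np.dot(robot.get_obs()['position'][:2]-np.array([.43394,.2831]),ey))
im=robot.camera("wrist"); save(im,"w30")
E
```

```text
time: 44.05
position: [0.4348, 0.3273, 0.0833]
tool_rot: [0.728, 0.686, -0.001, 0.0]
ft_force: [-0.4, -1.6, 1.9]
grip_width: 0.0139
t 44.05 p [0.4348 0.3273 0.0833] zax [-0.001 -0.001 -1.   ] xax [ 0.059  0.998 -0.001] F [-0.4 -1.6  1.9] w 0.0139 q [ 0.44  0.63  1.75 -0.    0.76 -1.07]
0.044207706657866934
```

View pics/w30.png

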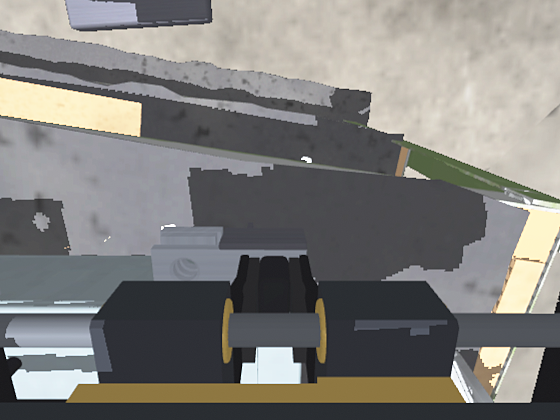

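```bash
python3 -m creep '{"dp":[[0,0,0],[0,0,0],[0,0,0],[0,0,0],[0,0,-2],[0,0,-4],[0,0,-4],[-3,4,0],[-4,0,0],[-3,0,0],[0,0,0],[0,0,0],[0,0,0]],"turn":[[0,0,0],[0,0,0],[0,0,0],[0,0,0],[0,0,0],[0,0,0],[0,0,0],[0,0,0],[0,0,0],[0,0,0],[0,0,0],[0,0,0],[0,0,0]]}' -0.4
python3 - <<'E'
from h import *
im=robot.camera("wrist"); save(im,"w31",(240,90,500,220),3); save(im,"w31f")
go([.4216,.0755,.15],86.6)
E
```

```text
time: 45.4
position: [0.4692, 0.2264, 0.1834]
tool_rot: [0.728, 0.686, 0.0, 0.0]
ft_force: [0.4, 0.5, -0.4]
grip_width: 0.0608
t 45.45 p [0.4691 0.2266 0.1833] zax [ 0.001  0.    -1.   ] xax [0.058 0.998 0.   ] F [ 0.7 -0.1  1.2] w 0.0612 q [ 0.24  0.44  1.73  0.    0.96 -1.28]
dp cm [-15.36  -3.86   3.32]
yaw now 86.7 world turn -0.1 -> tool wz 0.1
```

View pics/w31.png

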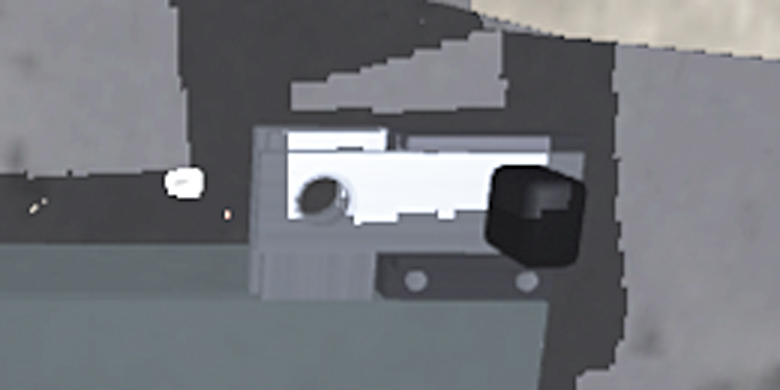

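View pics/w31f.png

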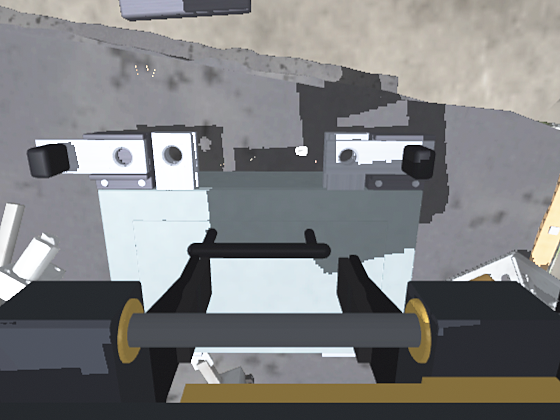

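```bash
python3 - <<'E'
from h import *
p=ray("wrist",(348.3,156.7),.0755)[:2]; q=ray("wrist",(172.8,155),.0685)[:2]; print(p,q,np.linalg.norm(p-q)-.13)
E
python3 -m creep '{"dp":[[-5,-1.3,0],[-5,-1.3,0],[-5,-1.2,0],[-0.3,0,0],[0,0,3],[0,0,3],[0,0,2],[0,0,0],[0,0,0]],"turn":[[0,0,0],[0,0,0],[0,0,0],[0,0,0],[0,0,0],[0,0,0],[0,0,0],[0,0,0],[0,0,0]]}' -0.5
python3 - <<'E'
from h import *
im=robot.camera("wrist"); save(im,"w32");go([.4216,.0755,.0833],86.6)
E
```

```text
[0.43366696 0.28280951] [0.42606789 0.15456535] -0.0015308935758259201
time: 46.35
position: [0.4239, 0.0807, 0.1033]
tool_rot: [0.727, 0.686, 0.0, -0.0]
ft_force: [-0.4, -0.3, -0.6]
grip_width: 0.065
t 46.4 p [0.4243 0.0805 0.1038] zax [ 0.001  0.    -1.   ] xax [0.058 0.998 0.   ] F [0.6 0.2 1.5] w 0.0654 q [-0.07  0.49  2.02  0.    0.63 -1.59]
dp cm [-0.52 -0.24  2.05]
yaw now 86.7 world turn -0.1 -> tool wz 0.1
```

View pics/w32.png

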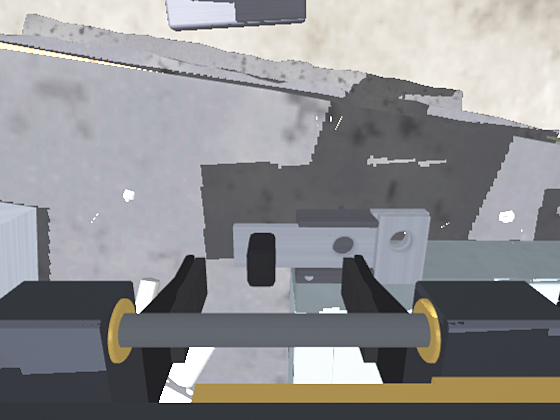

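The left bolt is lined up to about 1 mm. Gripping the right knob.

```bash
python3 -m creep '{"dp":[[-0.5,-0.2,1.0],[0,0,1],[0,0,0]],"turn":[[0,0,0],[0,0,0],[0,0,0]]}'; python3 -m creep '{"dp":[[0,0,0],[0,0,0],[0,0,0],[0,0,0],[0,0,0],[0,0,0],[0,0,0],[0,0,0],[0,0,0]],"turn":[[0,0,0],[0,0,0],[0,0,0],[0,0,0],[0,0,0],[0,0,0],[0,0,0],[0,0,0],[0,0,0]]}' 1 20
python3 - <<'E'
from h import *
st()
ey=np.array([.0594,.998]);print(np.dot(robot.get_obs()['position'][:2]-np.array([.42625,.1538]),ey))
E
```

```text
time: 46.7
position: [0.4211, 0.0751, 0.0831]
tool_rot: [0.728, 0.686, -0.0, -0.0]
ft_force: [-0.3, 0.1, 0.1]
grip_width: 0.0649
time: 47.6
position: [0.4211, 0.0748, 0.0833]
tool_rot: [0.728, 0.686, -0.0, -0.0]
ft_force: [-0.4, 0.1, 0.8]
grip_width: 0.0142
t 47.6 p [0.4211 0.0748 0.0833] zax [-0.  0. -1.] xax [0.059 0.998 0.   ] F [-0.4  0.1  0.8] w 0.0142 q [-0.09  0.53  2.04  0.    0.57 -1.6 ]
-0.07915009775701994
```

```bash
python3 -m creep '{"dp":[[0.5,0,0],[0.8,0,0],[0.8,0,0],[0.6,0,0],[0.4,0,0],[0.3,0,0],[0,0,0],[0,0,0],[0,0,0]],"turn":[[0,0,0],[0,0,0],[0,0,0],[0,0,0],[0,0,0],[0,0,0],[0,0,0],[0,0,0],[0,0,0]]}'
python3 - <<'E'
from h import *
st()
ey=np.array([.0594,.998]);print(np.dot(robot.get_obs()['position'][:2]-np.array([.42625,.1538]),ey))
E
python3 -m creep '{"dp":[[0,0,0],[0,0,0],[0,0,0],[0,0,0],[0,0,-2],[0,0,-4],[0,0,-4],[3,4,0],[4,0,0],[3,0,0],[0,0,0],[0,0,0],[0,0,0]],"turn":[[0,0,0],[0,0,0],[0,0,0],[0,0,0],[0,0,0],[0,0,0],[0,0,0],[0,0,0],[0,0,0],[0,0,0],[0,0,0],[0,0,0],[0,0,0]]}' -0.4
python3 - <<'E'
from h import *
st();im=robot.camera("wrist"); save(im,"w33",(60,80,260,200),4);save(im,"w34",(280,80,480,200),4)
np.save("c33.npy",np.array(cal("wrist"),dtype=object),allow_pickle=True)
E
```

```text
time: 48.5
position: [0.4232, 0.109, 0.0833]
tool_rot: [0.728, 0.686, 0.0, -0.0]
ft_force: [1.5, 2.8, 0.2]
grip_width: 0.0138
t 48.5 p [0.4232 0.109  0.0833] zax [ 0.  0. -1.] xax [0.06  0.998 0.   ] F [1.5 2.8 0.2] w 0.0138 q [-0.01  0.54  2.02  0.    0.58 -1.52]
-0.04488018851135101
time: 49.8
position: [0.4684, 0.2054, 0.183]
tool_rot: [0.728, 0.686, -0.001, -0.0]
ft_force: [0.8, 0.1, 0.2]
grip_width: 0.0611
t 49.8 p [0.4684 0.2054 0.183 ] zax [-0.001 -0.001 -1.   ] xax [ 0.06   0.998 -0.001] F [0.8 0.1 0.2] w 0.0611 q [ 0.19  0.43  1.76 -0.    0.95 -1.32]Traceback (most recent call last):
  File "<stdin>", line 3, in <module>
ValueError: could not broadcast input array from shape (3,3) into shape (3,)
```

View pics/w33.png

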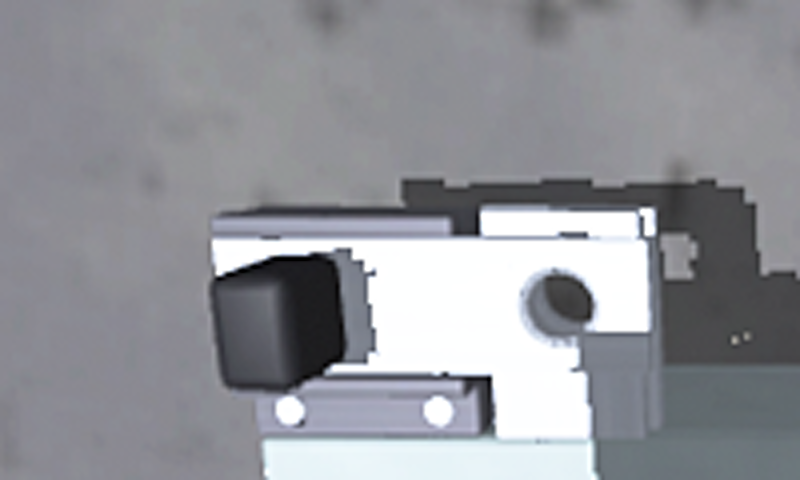

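View pics/w34.png

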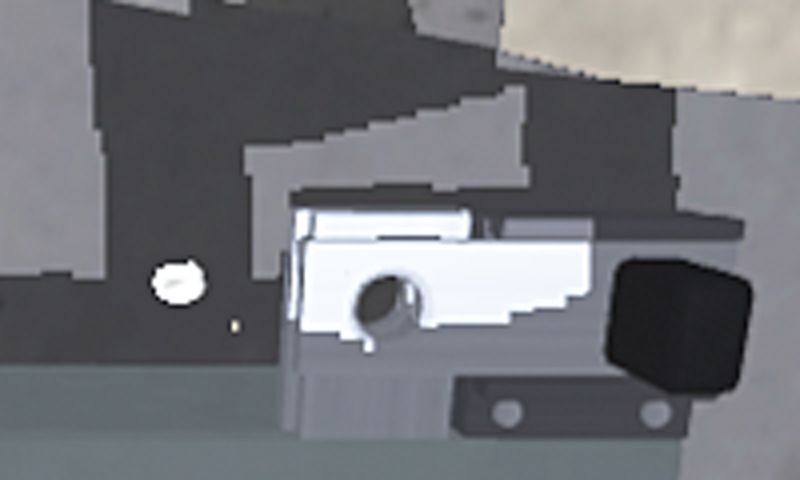

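Both bolts are lined up, with daylight visible through the holes at (199,156) and (377,156). Recording the hole positions and moving to the pin stand.

```bash
python3 - <<'E'
from h import *
p=ray("wrist",(377.2,156.5),.0755)[:2]; q=ray("wrist",(199.5,156.5),.0755)[:2]; print('L',p,'R',q,np.linalg.norm(p-q))
E
python3 -m creep '{"dp":[[0,-2,-3],[-5,-2,0],[-5,-2,0],[-5,0,0],[-5,0,0],[-5,0,0],[-5,0,0],[-3,0,0],[0,0,0],[0,0,0]],"turn":[[0,0,0],[0,0,0],[0,0,0],[0,0,0],[0,0,0],[0,0,0],[0,0,0],[0,0,0],[0,0,0],[0,0,0]]}' -0.4
python3 - <<'E'
from h import *
st();im=robot.camera("wrist"); save(im,"w35");tips("pin_1","wrist");tips("pin_stand","wrist")
E
```

```text
L [0.43411614 0.28214502] R [0.42637648 0.15423349] 0.1281454712177995
time: 50.85
position: [0.3919, -0.1134, 0.2131]
tool_rot: [0.729, 0.684, -0.0, -0.001]
ft_force: [-1.4, 0.5, 0.6]
grip_width: 0.0609
t 50.85 p [ 0.3919 -0.1134  0.2131] zax [-0.001  0.001 -1.   ] xax [0.063 0.998 0.001] F [-1.4  0.5  0.6] w 0.0609 q [-0.56  0.25  1.96  0.    0.93 -2.07]
wrist pin_1 [ 0.49  -0.131  0.044] px [261. 285.] 0.61
wrist pin_1 [ 0.4336 -0.1219  0.0408] px [266. 230.] 0.59
wrist pin_stand [ 0.464  -0.1302  0.0016] px [260. 244.] 0.97
wrist pin_stand [ 0.4877 -0.1319  0.0429] px [259. 283.] 0.36
```

View pics/w35.png

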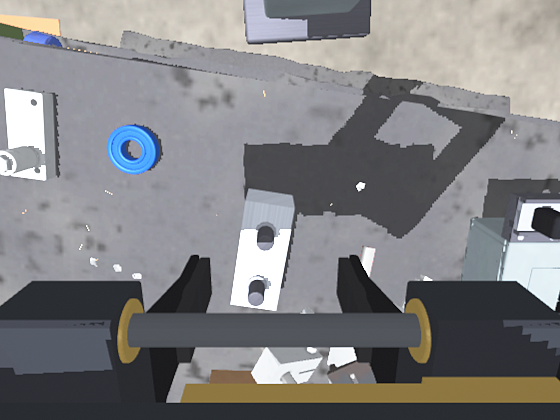

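Run:
```python
from h import *
im=robot.camera("wrist"); save(im,"w36",(215,175,335,325),5)
```

```text
(no output)
```

View pics/w36.png

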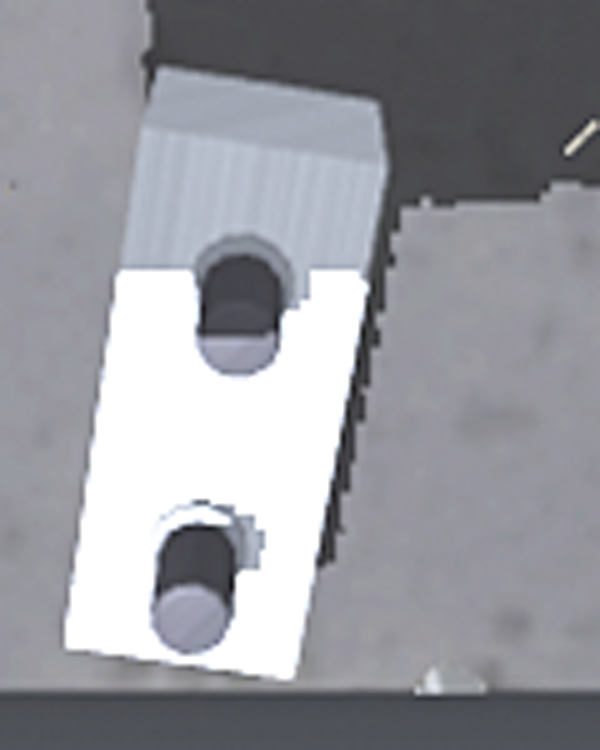

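Run:
```python
from h import *
a=ray("wrist",(262.8,242.4),.075);b=ray("wrist",(253,298.6),.075);print('near',a,'far',b,np.linalg.norm(a-b))
go([a[0],a[1],.12],86.6)
```

```text
near [ 0.43238094 -0.12306275  0.075     ] far [ 0.48687039 -0.13564673  0.075     ] 0.055923663138033694
t 51.05 p [ 0.3924 -0.1115  0.2132] zax [-0.001  0.001 -1.   ] xax [0.058 0.998 0.   ] F [-0.3 -0.7 -0.2] w 0.0614 q [-0.55  0.25  1.96  0.    0.93 -2.07]
dp cm [-0.93  4.07  9.32]
yaw now 86.7 world turn -0.1 -> tool wz 0.1
```

The pins measure 55.9 mm apart (nominal 56). Taking the near pin (262,242) first.

```bash
python3 -m creep '{"dp":[[-0.9,2,0],[0,2.1,0],[0,0,4],[0,0,4],[0,0,1.3],[0,0,0],[0,0,0]],"turn":[[0,0,0],[0,0,0],[0,0,0],[0,0,0],[0,0,0],[0,0,0],[0,0,0]]}' -0.3
python3 - <<'E'
from h import *
im=robot.camera("wrist"); save(im,"w37");go([.4324,-.1231,.054],86.6)
E
```

```text
time: 51.75
position: [0.4335, -0.1234, 0.1205]
tool_rot: [0.727, 0.686, 0.0, -0.0]
ft_force: [-0.0, 0.1, 0.4]
grip_width: 0.0566
t 51.8 p [ 0.4339 -0.1238  0.121 ] zax [ 0.001 -0.001 -1.   ] xax [ 0.058  0.998 -0.001] F [ 0.3 -0.7  0.8] w 0.0565 q [-0.53  0.47  1.96 -0.    0.71 -2.04]
dp cm [ 0.06 -0.16  6.7 ]
yaw now 86.7 world turn -0.1 -> tool wz 0.1
```

View pics/w37.png

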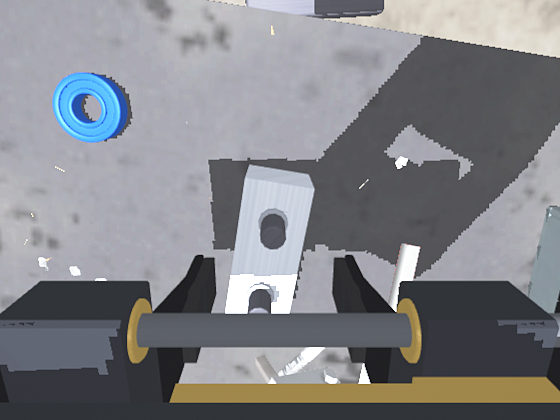

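```bash
python3 -m creep '{"dp":[[0,-0.1,3],[0,0,2.5],[0,0,1.0],[0,0,0],[0,0,0]],"turn":[[0,0,0],[0,0,0],[0,0,0],[0,0,0],[0,0,0]]}';python3 -m creep '{"dp":[[0,0,0],[0,0,0],[0,0,0],[0,0,0],[0,0,0],[0,0,0],[0,0,0],[0,0,0]],"turn":[[0,0,0],[0,0,0],[0,0,0],[0,0,0],[0,0,0],[0,0,0],[0,0,0],[0,0,0]]}' 1 40
python3 - <<'E'
from h import *
st();im=robot.camera("wrist"); save(im,"w38")
E
```

```text
time: 52.3
position: [0.4329, -0.1243, 0.0562]
tool_rot: [0.728, 0.686, 0.0, 0.001]
ft_force: [-0.7, 0.1, 0.9]
grip_width: 0.0567
time: 53.1
position: [0.4322, -0.124, 0.0553]
tool_rot: [0.728, 0.686, 0.0, -0.0]
ft_force: [0.2, 0.8, 2.0]
grip_width: 0.0149
t 53.1 p [ 0.4322 -0.124   0.0553] zax [-0.  0. -1.] xax [0.059 0.998 0.   ] F [0.2 0.8 2. ] w 0.0149 q [-0.53  0.61  2.    0.    0.53 -2.04]
```

View pics/w38.png

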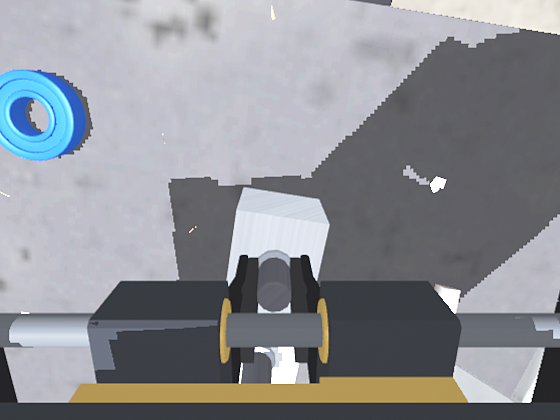

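Pin gripped. Lifting straight out, then carrying it to the right latch.

```bash
python3 -m creep '{"dp":[[0,0,-1],[0,0,-2],[0,0,-3],[0,0,-4],[0,0,-5],[4,0,0],[5,0,0],[5,0,0],[5,0,0],[5,0,0],[3,0,0],[1,0,0],[0,0,0],[0,0,0],[0,0,0]],"turn":[[0,0,0],[0,0,0],[0,0,0],[0,0,0],[0,0,0],[0,0,0],[0,0,0],[0,0,0],[0,0,0],[0,0,0],[0,0,0],[0,0,0],[0,0,0],[0,0,0],[0,0,0]]}'
python3 - <<'E'
from h import *
im=robot.camera("wrist"); save(im,"w39");go([.4262,.154,.136],86.6)
E
```

```text
time: 54.65
position: [0.4487, 0.1541, 0.2053]
tool_rot: [0.728, 0.685, -0.0, 0.0]
ft_force: [0.6, -0.8, -1.0]
grip_width: 0.0146
t 54.7 p [0.4488 0.1541 0.2053] zax [-0. -0. -1.] xax [ 0.061  0.998 -0.   ] F [-1.4 -0.1  0.1] w 0.015 q [ 0.09  0.35  1.82 -0.    0.97 -1.41]
dp cm [-0.14 -2.25  6.93]
yaw now 86.5 world turn 0.1 -> tool wz -0.1
```

View pics/w39.png

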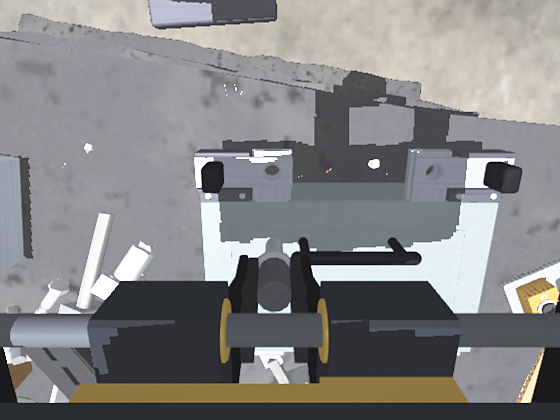

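The pin hangs straight, tip at (273,240). The right hole is at (272,171) and the left at (434,171).

```bash
python3 - <<'E'
from h import *
im=robot.camera("wrist"); save(im,"w40",(180,140,460,260),2.8)
print(ray("wrist",(272,171),.0755),ray("wrist",(434,171),.0755),ray("wrist",(273,241),.157)); st()
E
python3 -m creep '{"dp":[[-0.1,-1.2,0],[0,-1,0],[0,0,3],[0,0,3],[0,0,0],[0,0,0],[0,0,0]],"turn":[[0,0,0],[0,0,0],[0,0,0],[0,0,0],[0,0,0],[0,0,0],[0,0,0]]}'
python3 - <<'E'
from h import *
st();im=robot.camera("wrist"); save(im,"w41",(170,170,370,320),4);im=robot.camera("side"); save(im,"s41",(180,130,300,230),6)
go([.4262,.154,.136],86.6)
E
```

```text
[0.42511526 0.15434493 0.0755    ] [0.43301175 0.28208441 0.0755    ] [0.45119734 0.15369591 0.157     ]
t 54.75 p [0.4488 0.1542 0.2053] zax [-0. -0. -1.] xax [ 0.061  0.998 -0.   ] F [ 0.7 -0.1 -0.2] w 0.0148 q [ 0.09  0.35  1.82 -0.    0.97 -1.41]
time: 55.45
position: [0.4274, 0.1559, 0.1464]
tool_rot: [0.728, 0.686, 0.001, 0.001]
ft_force: [-0.1, 0.4, -1.1]
grip_width: 0.015
t 55.45 p [0.4274 0.1559 0.1464] zax [ 0.002  0.    -1.   ] xax [0.059 0.998 0.   ] F [-0.1  0.4 -1.1] w 0.015 q [ 0.1   0.43  1.93 -0.    0.78 -1.41]
t 55.55 p [0.4276 0.1559 0.1465] zax [ 0.003  0.    -1.   ] xax [0.059 0.998 0.   ] F [ 0.1  0.8 -0.6] w 0.0152 q [ 0.1   0.43  1.93  0.    0.78 -1.41]
dp cm [-0.2  -0.13  1.05]
yaw now 86.6 world turn -0.0 -> tool wz 0.0
```

View pics/w40.png

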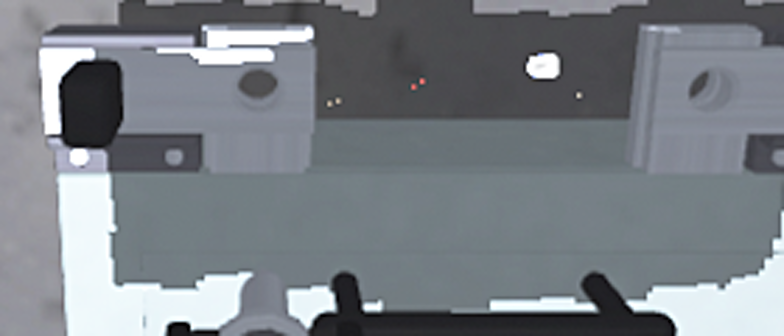

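View pics/w41.png

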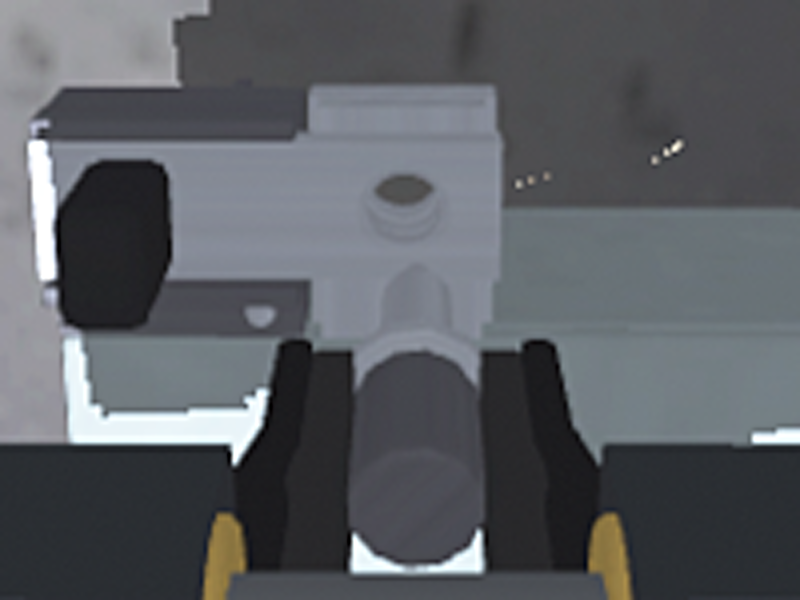

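View pics/s41.png

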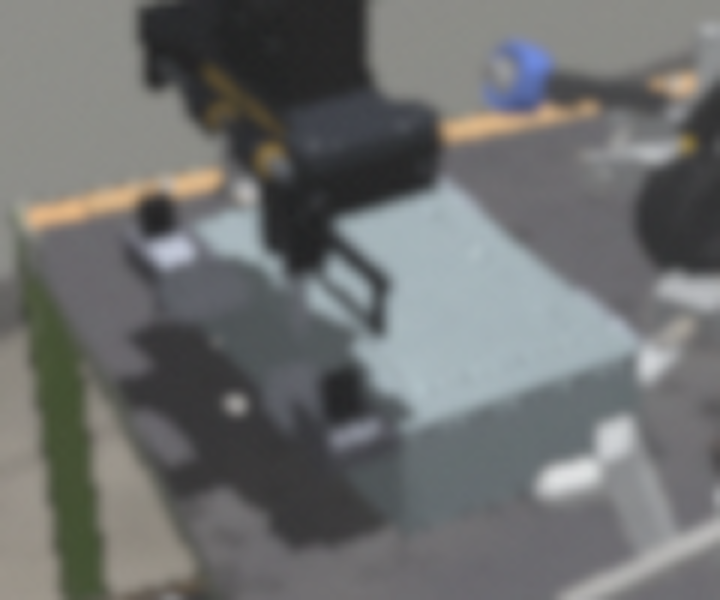

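Run:
```python
from h import *
for v in (237,238.5): print('tip',ray("wrist",(274.3,v),.0983))
print('hole',ray("wrist",(270.6,221.5),.0755)); st()
```

```text
tip [0.42758199 0.15643432 0.0983    ]
tip [0.42855258 0.15637693 0.0983    ]
hole [0.42565241 0.15414768 0.0755    ]
t 55.55 p [0.4276 0.1559 0.1465] zax [ 0.003  0.    -1.   ] xax [0.059 0.998 0.   ] F [ 0.1  0.8 -0.6] w 0.0152 q [ 0.1   0.43  1.93  0.    0.78 -1.41]
```

```bash
python3 -m creep '{"dp":[[-0.2,-0.2,0],[0,0,0.6],[0,0,0.4],[0,0,0],[0,0,0],[0,0,0]],"turn":[[0,0,0],[0,0,0],[0,0,0],[0,0,0],[0,0,0],[0,0,0]]}'
python3 - <<'E'
from h import *
st();im=robot.camera("wrist"); save(im,"w42",(170,170,370,320),4)
E
```

```text
time: 56.15
position: [0.4247, 0.1539, 0.1352]
tool_rot: [0.728, 0.686, -0.0, -0.0]
ft_force: [-0.2, -0.7, -0.4]
grip_width: 0.0149
t 56.15 p [0.4247 0.1539 0.1352] zax [-0. -0. -1.] xax [ 0.059  0.998 -0.   ] F [-0.2 -0.7 -0.4] w 0.0149 q [ 0.1   0.45  1.94 -0.    0.75 -1.41]
```

View pics/w42.png

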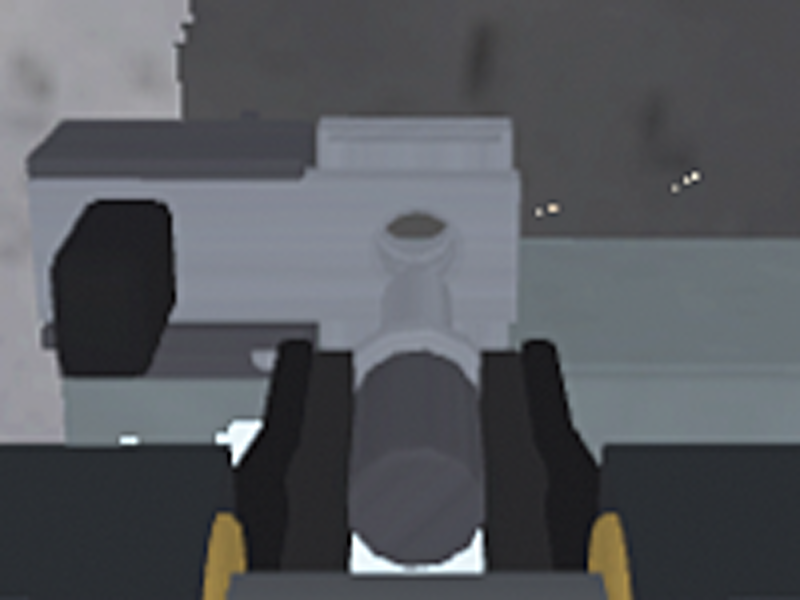

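```bash
python3 - <<'E'
from h import *
print('tip',ray("wrist",(274.3,238),.087),'hole',ray("wrist",(274,232),.0755))
E
python3 -m creep '{"dp":[[0,0,0.6],[0,0,0.6],[0,0,0.5],[0,0,0],[0,0,0]],"turn":[[0,0,0],[0,0,0],[0,0,0],[0,0,0],[0,0,0]]}'
python3 - <<'E'
from h import *
st();im=robot.camera("wrist"); save(im,"w43",(170,170,370,320),4)
E
```

```text
tip [0.42519269 0.15439335 0.087     ] hole [0.42573431 0.15418598 0.0755    ]
time: 56.7
position: [0.4244, 0.1539, 0.118]
tool_rot: [0.728, 0.686, -0.0, -0.0]
ft_force: [0.4, -0.4, -0.4]
grip_width: 0.0147
t 56.7 p [0.4244 0.1539 0.118 ] zax [-0.001 -0.    -1.   ] xax [ 0.059  0.998 -0.   ] F [ 0.4 -0.4 -0.4] w 0.0147 q [ 0.1   0.48  1.96 -0.    0.7  -1.41]
```

View pics/w43.png

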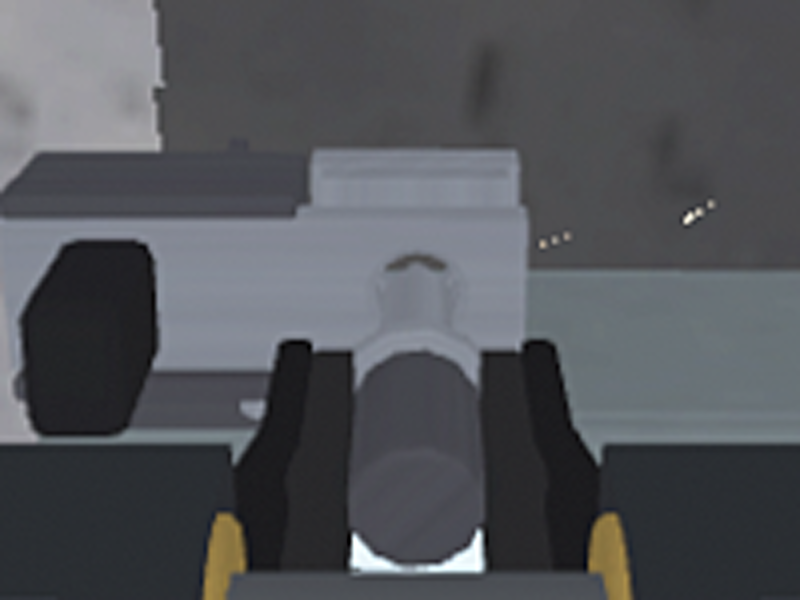

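The tip is in the hole with no side force. Continuing down.

```bash
python3 -m creep '{"dp":[[0,0.05,0.5],[0,0,0.5],[0,0,0.4],[0,0,0.4],[0,0,0.4],[0,0,0]],"turn":[[0,0,0],[0,0,0],[0,0,0],[0,0,0],[0,0,0],[0,0,0]]}'
python3 - <<'E'
from h import *
st()
E
```

```text
time: 57.35
position: [0.4247, 0.1538, 0.0957]
tool_rot: [0.728, 0.686, -0.001, -0.0]
ft_force: [0.4, -0.4, -0.9]
grip_width: 0.0147
t 57.35 p [0.4247 0.1538 0.0957] zax [-0.001 -0.    -1.   ] xax [ 0.059  0.998 -0.   ] F [ 0.4 -0.4 -0.9] w 0.0147 q [ 0.1   0.52  1.97 -0.    0.64 -1.41]
```

```bash
python3 -m creep '{"dp":[[0,0,0.4],[0,0,0.4],[0,0,0.2],[0,0,0],[0,0,0]],"turn":[[0,0,0],[0,0,0],[0,0,0],[0,0,0],[0,0,0]]}'
python3 - <<'E'
from h import *
st();im=robot.camera("wrist"); save(im,"w44",(170,170,370,320),4)
E
```

```text
time: 57.85
position: [0.4251, 0.1539, 0.0862]
tool_rot: [0.728, 0.686, -0.0, -0.0]
ft_force: [-0.8, 0.5, -0.6]
grip_width: 0.015
t 57.85 p [0.4251 0.1539 0.0862] zax [-0. -0. -1.] xax [ 0.059  0.998 -0.   ] F [-0.8  0.5 -0.6] w 0.015 q [ 0.1   0.54  1.98 -0.    0.62 -1.41]
```

View pics/w44.png

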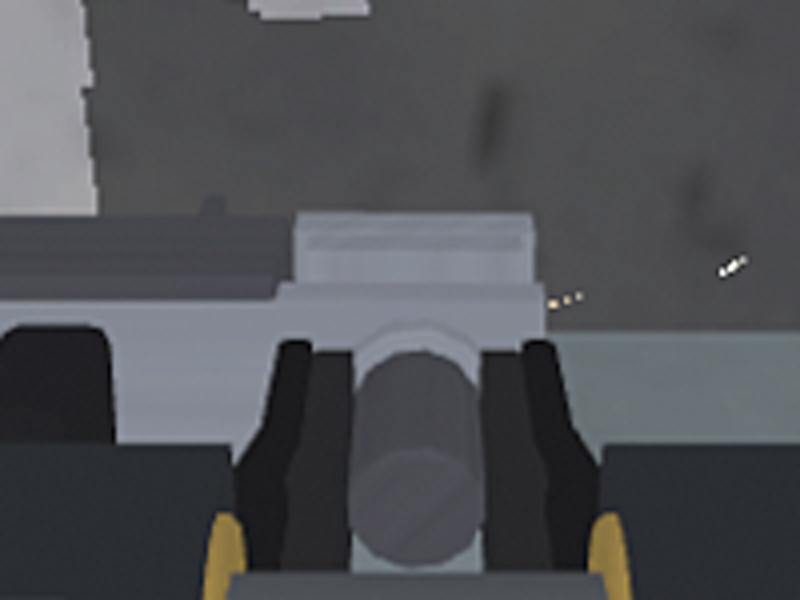

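```bash
python3 -m creep '{"dp":[[0,0,0.1],[0,0,0.1],[0,0,0]],"turn":[[0,0,0],[0,0,0],[0,0,0]]}'; python3 -m creep '{"dp":[[0,0,0],[0,0,0],[0,0,0],[0,0,0],[0,0,-1],[0,0,-2],[0,0,-4],[0,0,-4],[0,3,0],[0,1,0],[0,0,0],[0,0,0]],"turn":[[0,0,0],[0,0,0],[0,0,0],[0,0,0],[0,0,0],[0,0,0],[0,0,0],[0,0,0],[0,0,0],[0,0,0],[0,0,0],[0,0,0]]}' 0.35
python3 - <<'E'
from h import *
st();im=robot.camera("wrist"); save(im,"w45")
tips("pin_1","wrist")
go([.43,-.137,.21],86.6)
E
```

```text
time: 58.2
position: [0.4254, 0.1539, 0.0856]
tool_rot: [0.728, 0.686, 0.0, 0.0]
ft_force: [-2.5, -0.1, 12.4]
grip_width: 0.0148
time: 59.4
position: [0.4631, 0.1514, 0.1931]
tool_rot: [0.728, 0.686, -0.002, -0.001]
ft_force: [0.0, 0.1, -0.2]
grip_width: 0.0281
t 59.4 p [0.4631 0.1514 0.1931] zax [-0.005 -0.    -1.   ] xax [ 0.059  0.998 -0.001] F [ 0.   0.1 -0.2] w 0.0281 q [ 0.09  0.39  1.8   0.    0.96 -1.43]
wrist pin_1 [0.4248 0.1555 0.0753] px [276. 156.] 0.97
wrist pin_1 [0.4212 0.1086 0.0899] px [210. 158.] 0.51
t 59.5 p [0.4629 0.1514 0.193 ] zax [-0.005 -0.    -1.   ] xax [ 0.059  0.998 -0.001] F [0.2 0.3 0.6] w 0.0282 q [ 0.09  0.39  1.8   0.    0.96 -1.43]
dp cm [-28.99  -1.58  -1.67]
yaw now 86.6 world turn -0.0 -> tool wz 0.0
```

View pics/w45.png

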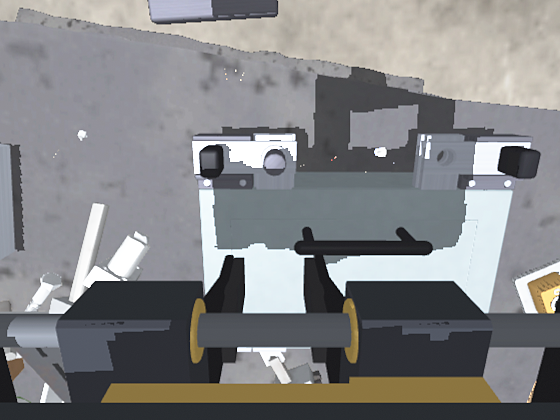

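Pin 1 is home in the right latch (contact at 12 N, network z 75.3 mm). Fetching the far pin.

```bash
python3 -m creep '{"dp":[[-4,0,0],[-5,0,0],[-5,0,0],[-5,0,0],[-5,1,0],[-3.5,1.5,0],[-1,1.6,0],[0,0,0],[0,0,4],[0,0,2],[0,0,0],[0,0,0]],"turn":[[0,0,0],[0,0,0],[0,0,0],[0,0,0],[0,0,0],[0,0,0],[0,0,0],[0,0,0],[0,0,0],[0,0,0],[0,0,0],[0,0,0]]}' -0.3
python3 - <<'E'
from h import *
st();im=robot.camera("wrist"); save(im,"w46");go([.4869,-.1360,.0555],86.6)
E
```

```text
time: 60.7
position: [0.4878, -0.133, 0.1341]
tool_rot: [0.727, 0.686, -0.0, -0.001]
ft_force: [0.8, 0.1, -0.0]
grip_width: 0.0566
t 60.7 p [ 0.4878 -0.133   0.1341] zax [-0.002  0.001 -1.   ] xax [0.058 0.998 0.001] F [ 0.8  0.1 -0. ] w 0.0566 q [-0.49  0.5   1.81  0.    0.83 -2.  ]
t 60.75 p [ 0.4888 -0.1336  0.1349] zax [-0.  0. -1.] xax [0.058 0.998 0.   ] F [ 0.2 -0.2 -0.1] w 0.0568 q [-0.49  0.5   1.81  0.    0.83 -2.  ]
dp cm [-0.26 -0.17  7.94]
yaw now 86.7 world turn -0.1 -> tool wz 0.1
```

View pics/w46.png

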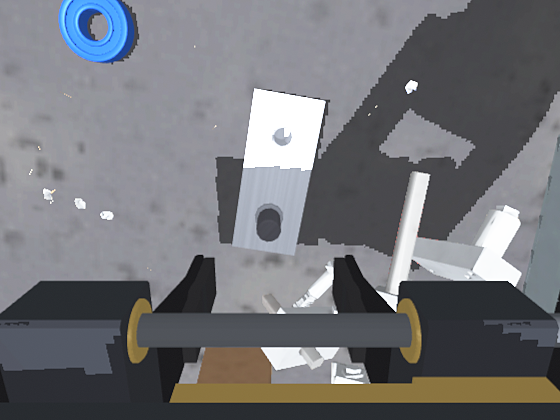

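Run:
```python
from h import *
def tri(a,b):
    A=[]
    for c,uv in (a,b):
        K,Rm,t=cal(c); P=K@np.c_[Rm,t]; A+= [uv[0]*P[2]-P[0],uv[1]*P[2]-P[1]]
    v=np.linalg.svd(np.array(A))[2][-1]; return v[:3]/v[3]
print(tri(("side",(274,231)),("wrist",(421,175))))
for z in (.03,.06,.1): print(z,ray("wrist",(395,290),z))
# s5 point where white box sits on rod (378,460)
for z in (.03,.06,.1): print(z,ray("side",(180+378/3,60+455/3),z))
im=robot.camera("side"); save(im,"s46",(250,120,400,260),5)
```

```text
[ 0.47323756 -0.01754751  0.01085483]
0.03 [ 0.56237539 -0.04034841  0.03      ]
0.06 [ 0.54463796 -0.05027811  0.06      ]
0.1 [ 0.52098805 -0.06351771  0.1       ]
0.03 [ 0.59783367 -0.01585741  0.03      ]
0.06 [ 0.57012924 -0.04793103  0.06      ]
0.1 [ 0.53318999 -0.09069586  0.1       ]
```

View pics/s46.png

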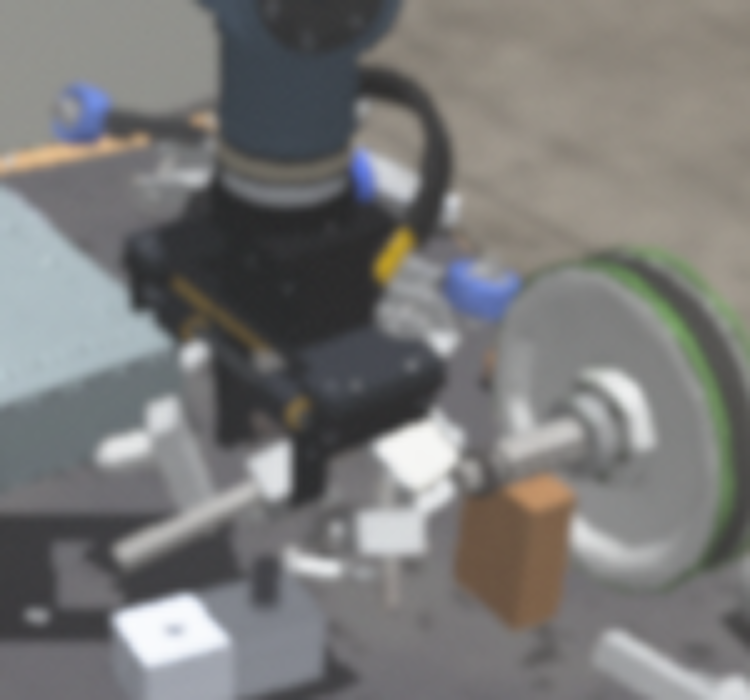

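The rod lies low (its end at z≈0.01, y≈-0.02), out of the way. Descending onto the far pin.

```bash
python3 -m creep '{"dp":[[-0.25,-0.15,0],[0,0,3],[0,0,3],[0,0,1.5],[0,0,0.4],[0,0,0],[0,0,0]],"turn":[[0,0,0],[0,0,0],[0,0,0],[0,0,0],[0,0,0],[0,0,0],[0,0,0]]}'; python3 -c "
from h import *
go([.4869,-.1360,.0555],86.6);im=robot.camera('wrist'); save(im,'w47')"; python3 -m creep '{"dp":[[0,0,0],[0,0,0],[0,0,0],[0,0,0],[0,0,0],[0,0,0],[0,0,0],[0,0,0]],"turn":[[0,0,0],[0,0,0],[0,0,0],[0,0,0],[0,0,0],[0,0,0],[0,0,0],[0,0,0]]}' 1 40
python3 - <<'E'
from h import *
st();im=robot.camera("wrist"); save(im,"w48")
E
```

```text
time: 61.5
position: [0.4881, -0.1373, 0.0563]
tool_rot: [0.728, 0.686, 0.0, 0.001]
ft_force: [-0.4, 0.3, -0.5]
grip_width: 0.0566
t 61.5 p [ 0.4881 -0.1373  0.0563] zax [ 0.002 -0.001 -1.   ] xax [ 0.059  0.998 -0.001] F [-0.4  0.3 -0.5] w 0.0566 q [-0.49  0.64  1.86 -0.    0.63 -2.01]
dp cm [ 0.12 -0.13  0.08]
yaw now 86.6 world turn -0.0 -> tool wz 0.0
time: 62.35
position: [0.4873, -0.1368, 0.0552]
tool_rot: [0.728, 0.686, -0.0, -0.0]
ft_force: [0.3, -0.3, 0.1]
grip_width: 0.0151
t 62.35 p [ 0.4873 -0.1368  0.0552] zax [-0.  0. -1.] xax [0.059 0.998 0.   ] F [ 0.3 -0.3  0.1] w 0.0151 q [-0.49  0.65  1.86  0.    0.63 -2.01]
```

View pics/w48.png

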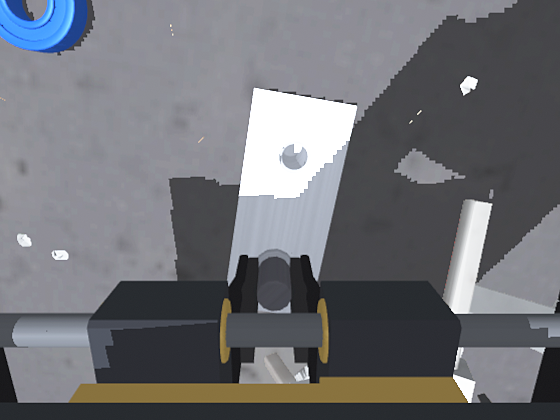

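Gripped. Lifting and carrying it to the left latch.

```bash
python3 -m creep '{"dp":[[0,0,-1],[0,0,-2],[0,0,-3],[0,0,-4],[0,0,-5],[4,-3,0],[5,-2.8,0],[5,0,0],[5,0,0],[5,0,0],[5,0,0],[5,0,0],[4.5,0,0],[3,0,0],[0,0,0],[0,0,0],[0,0,0]],"turn":[[0,0,0],[0,0,0],[0,0,0],[0,0,0],[0,0,0],[0,0,0],[0,0,0],[0,0,0],[0,0,0],[0,0,0],[0,0,0],[0,0,0],[0,0,0],[0,0,0],[0,0,0],[0,0,0],[0,0,0]]}'
python3 - <<'E'
from h import *
im=robot.camera("wrist"); save(im,"w49");go([.4332,.2828,.146],86.6)
E
```

```text
time: 64.1
position: [0.4567, 0.2733, 0.2054]
tool_rot: [0.728, 0.686, -0.0, 0.0]
ft_force: [-0.1, 0.1, -0.7]
grip_width: 0.0151
t 64.15 p [0.4569 0.273  0.2054] zax [-0.001 -0.001 -1.   ] xax [ 0.061  0.998 -0.001] F [ 1.5 -0.7 -0.8] w 0.0148 q [ 0.33  0.43  1.68 -0.    1.03 -1.18]
dp cm [ 0.83 -2.42  5.94]
yaw now 86.5 world turn 0.1 -> tool wz -0.1
```

View pics/w49.png

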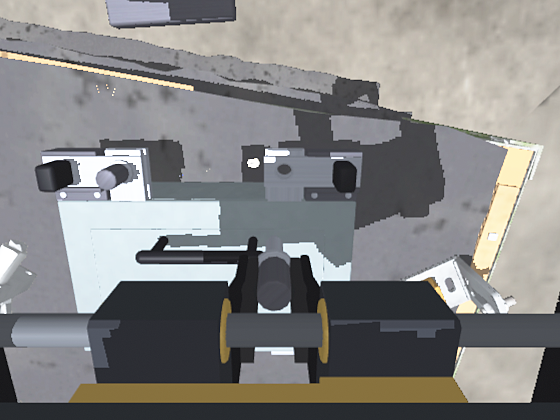

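```bash
python3 -m creep '{"dp":[[0.8,-1.2,0],[0,-1.1,0],[0,0,3],[0,0,3],[0,0,0],[0,0,0],[0,0,0]],"turn":[[0,0,0],[0,0,0],[0,0,0],[0,0,0],[0,0,0],[0,0,0],[0,0,0]]}'
python3 - <<'E'
from h import *
im=robot.camera("wrist"); save(im,"w50",(170,170,370,320),4)
go([.4332,.2828,.135],86.6)
E
```

```text
time: 64.85
position: [0.4354, 0.2839, 0.1466]
tool_rot: [0.728, 0.686, 0.001, 0.0]
ft_force: [0.1, -1.0, -0.6]
grip_width: 0.0147
t 64.9 p [0.4356 0.284  0.1467] zax [ 0.003  0.001 -1.   ] xax [0.059 0.998 0.001] F [0.6 0.2 0. ] w 0.0146 q [ 0.36  0.5   1.77  0.    0.87 -1.15]
dp cm [-0.14 -0.23  1.17]
yaw now 86.6 world turn -0.0 -> tool wz 0.0
```

View pics/w50.png

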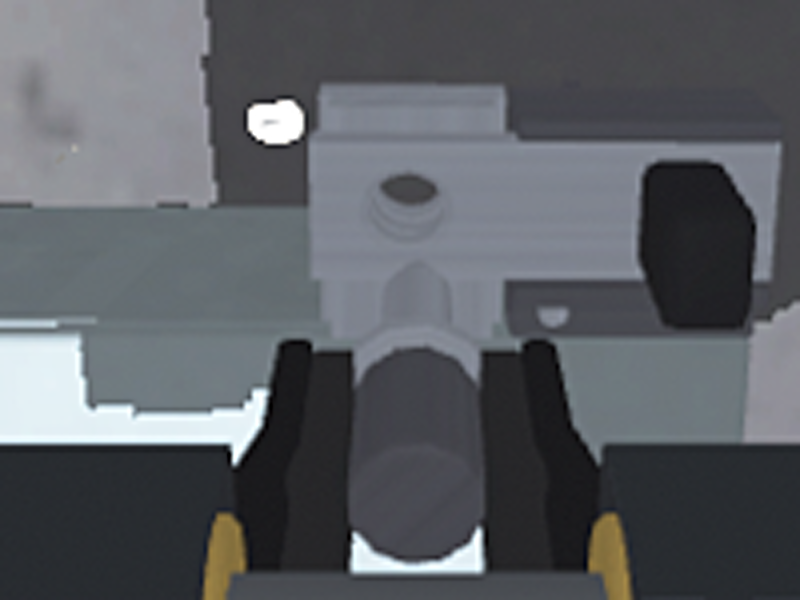

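```bash
python3 - <<'E'
from h import *
a=ray("wrist",(274.3,237.5),.0985);b=ray("wrist",(271.8,221.5),.0755);o,r=st();print(a,b,r.inv().apply(b-a)*100)
E
python3 -m creep '{"dp":[[-0.15,-0.2,0],[0,0,0.6],[0,0,0.4],[0,0,0],[0,0,0],[0,0,0]],"turn":[[0,0,0],[0,0,0],[0,0,0],[0,0,0],[0,0,0],[0,0,0]]}'
python3 - <<'E'
from h import *
st();im=robot.camera("wrist"); save(im,"w51",(170,170,370,320),4)
E
```

```text
t 64.9 p [0.4356 0.284  0.1467] zax [ 0.003  0.001 -1.   ] xax [0.059 0.998 0.001] F [0.6 0.2 0. ] w 0.0146 q [ 0.36  0.5   1.77  0.    0.87 -1.15]
[0.43586168 0.28454563 0.0985    ] [0.43372394 0.28307895 0.0755    ] [-0.16181911 -0.21071099  2.29926649]
time: 65.5
position: [0.4327, 0.2823, 0.1352]
tool_rot: [0.728, 0.686, -0.0, -0.0]
ft_force: [0.4, -0.4, -1.1]
grip_width: 0.0149
t 65.5 p [0.4327 0.2823 0.1352] zax [-0. -0. -1.] xax [ 0.059  0.998 -0.   ] F [ 0.4 -0.4 -1.1] w 0.0149 q [ 0.36  0.51  1.79 -0.    0.84 -1.15]
```

View pics/w51.png

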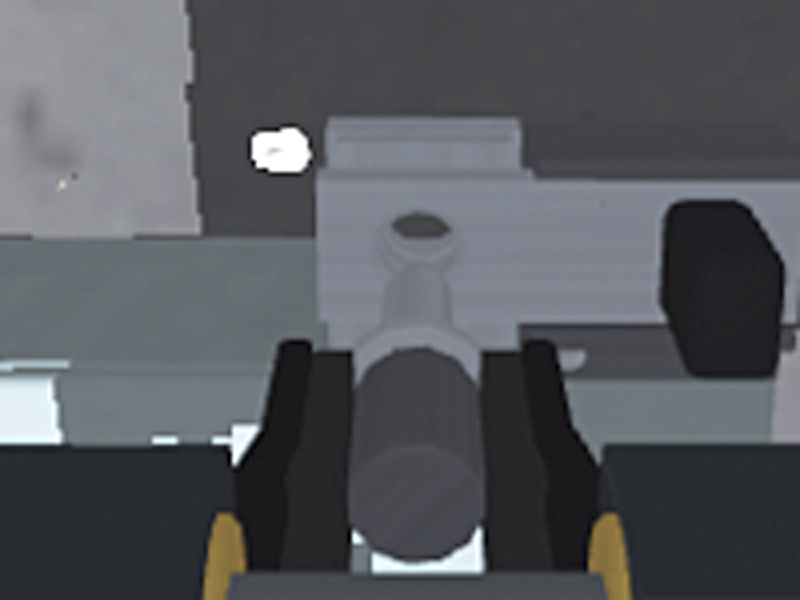

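The pin tip is aligned over the hole, both near crop column 418. Inserting.

```bash
python3 -m creep '{"dp":[[0,0.05,0.6],[0,0,0.6],[0,0,0.5],[0,0,0],[0,0,0]],"turn":[[0,0,0],[0,0,0],[0,0,0],[0,0,0],[0,0,0]]}'; python3 -m creep '{"dp":[[0,0,0.5],[0,0,0.5],[0,0,0.4],[0,0,0.4],[0,0,0.4],[0,0,0]],"turn":[[0,0,0],[0,0,0],[0,0,0],[0,0,0],[0,0,0],[0,0,0]]}'
python3 - <<'E'
from h import *
st();im=robot.camera("wrist"); save(im,"w52",(170,170,370,320),4)
E
```

```text
time: 66.05
position: [0.4329, 0.2822, 0.1179]
tool_rot: [0.728, 0.686, -0.0, -0.0]
ft_force: [-0.9, -0.1, 0.2]
grip_width: 0.0149
time: 66.65
position: [0.4328, 0.2821, 0.0956]
tool_rot: [0.728, 0.686, -0.0, -0.0]
ft_force: [-0.1, 0.2, -0.6]
grip_width: 0.0149
t 66.65 p [0.4328 0.2821 0.0956] zax [-0.001 -0.    -1.   ] xax [ 0.059  0.998 -0.   ] F [-0.1  0.2 -0.6] w 0.0149 q [ 0.36  0.58  1.81  0.    0.75 -1.15]
```

View pics/w52.png

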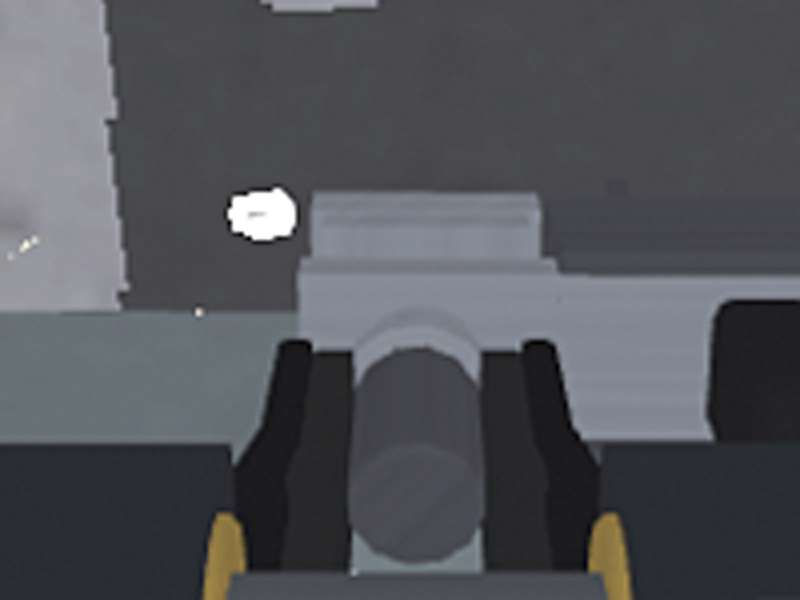

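```bash
python3 -m creep '{"dp":[[0,0,0.4],[0,0,0.4],[0,0,0.2],[0,0,0.1],[0,0,0.1],[0,0,0]],"turn":[[0,0,0],[0,0,0],[0,0,0],[0,0,0],[0,0,0],[0,0,0]]}'; python3 -m creep '{"dp":[[0,0,0],[0,0,0],[0,0,0],[0,0,0],[0,0,-1],[0,0,-2],[0,0,-4],[0,0,-4],[-3,3,-3],[-3,3,0],[0,0,0],[0,0,0]],"turn":[[0,0,0],[0,0,0],[0,0,0],[0,0,0],[0,0,0],[0,0,0],[0,0,0],[0,0,0],[0,0,0],[0,0,0],[0,0,0],[0,0,0]]}' 0.35
python3 - <<'E'
from h import *
st();im=robot.camera("wrist"); save(im,"w53");tips("pin_1","wrist");tips("lock_left","wrist");tips("lock_right","wrist");tips("lid_handle","wrist")
im=robot.camera("side"); save(im,"s53",(180,90,440,370),2);tips("pin_1","side");tips("lid_handle","side")
E
```

```text
time: 67.3
position: [0.433, 0.2822, 0.0856]
tool_rot: [0.728, 0.686, 0.0, 0.0]
ft_force: [-3.0, -0.7, 10.1]
grip_width: 0.0148
time: 68.5
position: [0.4884, 0.2193, 0.2235]
tool_rot: [0.729, 0.685, -0.0, -0.0]
ft_force: [-0.3, 1.1, -0.5]
grip_width: 0.0282
t 68.5 p [0.4884 0.2193 0.2235] zax [-0.  0. -1.] xax [0.062 0.998 0.   ] F [-0.3  1.1 -0.5] w 0.0282 q [ 0.21  0.41  1.66  0.    1.08 -1.3 ]
wrist pin_1 [0.4328 0.2822 0.0756] px [347. 124.] 0.92
wrist pin_1 [0.425  0.1542 0.0717] px [189. 124.] 0.77
wrist lock_left [0.4334 0.2822 0.0607] px [343. 124.] 0.67
wrist lock_right [0.4239 0.1584 0.0612] px [196. 122.] 0.55
wrist lid_handle [0.4858 0.213  0.1054] px [264. 203.] 0.8
side pin_1 [0.4226 0.1583 0.0747] px [228. 193.] 0.6
side pin_1 [0.43   0.2829 0.0818] px [211. 174.] 0.44
side lid_handle [0.4905 0.2161 0.1064] px [237. 170.] 0.61
```

View pics/w53.png

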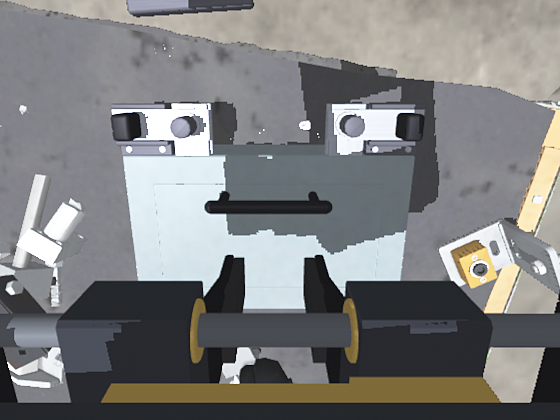

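View pics/s53.png

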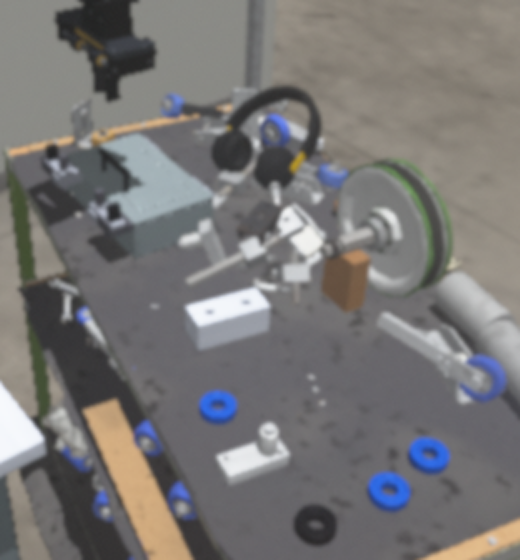

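Both pins are seated at (183,126) and (351,125) with collars on the bolts. The lid is shut and the bystanders haven't moved. Handing in.

```bash
python3 -c "
from h import *
o,r=st(); print(np.abs(o['joint_velocities']).max()); print(robot.hand_in())"
```

```text
t 68.9 p [0.4878 0.2205 0.2229] zax [-0.001 -0.    -1.   ] xax [ 0.058  0.998 -0.   ] F [-0.5 -0.8 -0.3] w 0.0284 q [ 0.22  0.41  1.66  0.    1.08 -1.3 ]
0.004051910716441032
the job is handed in; nothing more can be done
None
```

I finished the job and handed it in at 68.9 s; no verdict came back. Both steel bearings are in the left bay and both white blocks in the right. The lid is shut on its stop, both bolts are slid in, and a pin is driven through each latch.

- **Parts:** all four lay flat in their bays just before the lid closed. I left the blue and black rings, the drilled block and the bracket alone, and none of them looks moved.
- **Lid:** it came down slowly under the closed fingertips. At the stop the fingertips read 68.3 mm against the 68.5 mm outer face. The handle estimates, 103 to 106 mm, fit a shut lid.
- **Bolts:** both holes showed clear through before the pins went in, but they measured about 128 mm apart rather than 130. Each bolt is probably about 1 mm past centre, inside the 4 mm limit.
- **Pins:** both went in with no side force, and I felt the collars touch at 10 to 12 N. The wrist camera puts the collars at 75.6 mm (left) and 71.7 mm (right), and the side camera at 81.8 and 74.7 mm, against 75.5 mm wanted. That scatter is beyond the network's stated 4 mm, so I trust the contact force and the matching fingertip height (85.6 mm at both latches) more.

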